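# Open the kiln port and hold the thermocouple probe centred in it

### The job

With the flat blade tool, lever up the red cover on top of the hot kiln and tip it back past upright, then lay the blade tool flat back down on the bench without dropping it. Take the ceramic probe from its stand and lower it through the port under the cover, upright and without it touching the kiln, until the middle of its red band is level with the port's mouth; finish holding it there, still and centred, with the gripper closed on it. Keep the arm and fingers off the kiln and leave the other loose things where they are.

Things in the scene. Friction and masses are not known exactly. Their poses are not given: they have to be found in the camera images.
- kiln: grey box kiln, fixed to the bench, 170 x 170 mm, 110 mm high with a dark steel roof; origin at the centre of its underside, z up. A white ceramic port block, 60 mm (x) by 56 mm (y), 20 mm high, stands in the middle of the roof, its top 130 mm above the bench. The red cover (steel plate) lies on it. Nothing stands on the roof besides port block and cover. The kiln's +y side is the side from which the cover is levered; the arm and fingers must not touch any part of the kiln.
- port (a point): centre of the port's mouth, on top of the port block, in the kiln's axes (z up, along the bore). The bore is vertical, 18 mm in diameter and 44 mm deep, and opens below into the hollow kiln chamber, whose floor is 130 mm below the mouth.
- cover_hinge (a point): middle of the cover's hinge line, in the kiln's axes (fixed); 32 mm to the kiln's -y side of the port and level with its mouth. The hinge line runs along the kiln's x axis.
- cover_lip (a point): middle of the lower edge of the cover's free end, 72 mm from the hinge line (it moves with the cover). The cover is a 4 mm plate, 56 mm wide along the hinge, 72 mm long; closed, it lies level and its free end stands 12 mm past the port block's +y face, with 20 mm of free height between that lip and the roof for a blade.
- cover (a joint): angle of the port cover in rad: 0 closed, 1.57 upright, 2.1 stop (leaning back beyond the hinge, away from the port). Weighs 60 g and has a stiff hinge: it stays where it is left; opening it takes less than 1 N at the lip.
- blade: the flat blade tool, loose, lying on the bench, 110 g: wooden handle 90 mm long, 18 mm wide, 26 mm high with a level steel blade, 16 mm wide and 3 mm thick, that sticks out 80 mm from its end. Origin under the middle of the handle (on the bench), x along the tool towards the blade's tip, z up.
- blade_grip (a point): point to grip on the blade tool's handle: 10 mm from the handle's middle towards the blade, half-way up (13 mm above the bench as it lies), near the centre of mass; same axes as the tool.
- blade_tip (a point): end of the blade, mid thickness, 115 mm ahead of the grip point on the same level; same axes as the tool.
- stand: dark wooden block, 64 x 64 x 120 mm high, fixed, origin at the centre of its underside, with a 13 mm hole down its middle in which the probe hangs.
- probe: thermocouple probe, loose, 80 g, upright in the stand: a white ceramic rod 8 mm in diameter and 110 mm long under a black square handle, 20 x 20 x 60 mm, which rests on the stand's top. Origin at the rod's lower tip, z up along the rod, x and y square to the handle's faces.
- probe_grip (a point): centre of the probe's handle, half-way up it (150 mm above the bench at the start, 140 mm above the probe's tip); probe's axes.
- probe_band (a point): middle of the red band (12 mm high) on the rod, on its axis, 60 mm above the tip; probe's axes.
- probe_tip (a point): lower end of the probe's rod; probe's axes.
- tin: loose tin, 60 mm in diameter, 70 mm high; to be left alone; origin under its centre.
- coil: loose flat coil of silver wire, a ring 90 mm across and 8 mm high; to be left alone; origin under its centre.
- hammer: loose hammer lying on the bench; to be left alone.
- mandrel: loose upright steel cone, 28 mm wide at its foot, 130 mm high; to be left alone; origin under its centre.
- charcoal: loose black soldering block, 90 x 60 x 30 mm; to be left alone; origin under its centre.
Things that resemble listed ones, but are neither listed nor needed, are in the scene too. What is meant by the probe is not orange, and is the smaller of those in its own colour.

How it is judged:
By the outcome, as a careful person would: the job done as asked, in the order asked, and still so for the second after the job is handed in, while the arm keeps its last pose, push and grip.
It also fails if it takes over 72 s, if anything falls off the work surface, if the arm or the gripper's body presses on something with over 40 N, if the wrist force passes 120 N, or if a joint passes its speed limit or range.

### The arm

A 6-joint arm with a two-finger parallel gripper is mounted at the origin on the work surface. World frame = base frame: x ahead of the robot, y to its left, z up, the work surface at z = 0. Lengths are in m, angles in rad, forces in N, time in s.
With the tool pointing down it reaches from about 0.3 to 0.75 m from the base axis. Payload 8.5 kg.
Tool frame: the origin (TCP) lies on the front face of the gripper's body, between the roots of the fingers; the fingertips stand 73 mm ahead of it and the grasp point (between the pads) lies 54 mm ahead of it; x points along the fingers, y is the direction in which the jaws open and shut, and the axes are right-handed (so a half turn about x gives the same grasp; the last joint's range is limited). The gripper opens to 85 mm and grips with 20 to 120 N. Pads are 22 mm wide; open, the fingers measure 114 mm over their backs; the gripper's body (76 mm by 85 mm) begins 54 mm behind the grasp point. The pads swing forward as they close: fully open they stand 13 mm farther back than shut.
Start: joints at [-1.427, 0.381, 1.297, -0, 1.464, -0.215], TCP at [0.193, -0.515, 0.304] pointing down, gripper open.
Joint ranges: [-3.11, 3.11], [-0.89, 2.33], [0.22, 2.48], [-1.42, 4.56], [0.17, 2.85], [-2.88, 2.88]. Speed limits (rad/s): [2.39, 2.39, 3.14, 3.14, 3.14, 3.14].

### API

Orientations are given as a unit quaternion [x, y, z, w].
In Python, from station import status, optics, order gives the robot as it stands.
- The arm moves only by the shell command python3 -m inch 'ROWS' [FORCE]. ROWS is a JSON object of lists of equal length, an entry for each row: "linear": the shift along the world's x, y, z each as a share of 60 cm, from -1 to 1, a list of three; "rotation": the turn, a rotation vector about the world's x, y, z each as a share of pi/2 rad, from -1 to 1, a list of three; "gripper": the opening, from -1 (shut) to 1 (fully open), so that 0 is half open. A call has exactly 5 rows; each row shifts and turns the commanded pose from where the row before left it; what a row does not reach is not made up. A row lasts 1/12 s, in which the tool goes at most 41.7 mm and 7.16 degrees, less where a joint would pass 70% of its speed; a pose out of reach is approached as far as the arm can. A call with a number of a shift or a turn outside -1 to 1 is refused whole. A call with a gripper value outside its range is refused whole. The fingers move at their own pace and stop on an object; FORCE is the grip in N (left out, the last holds). Time passes only in rows, so rows that do not move let the fingers close, or fill a call up. It gives the time, the measured TCP pose, the force and the opening at its end, in the units of the state.
- status.get_state(): the state, without advancing time (a new reading comes with each control period).
- optics.get_image(name): name is "scene" or "top" or "wrist"; returns a dict with "frame" (480x640x3 uint8, blue, green, red), "depth" (480x640 float32, m along the optical axis (not along the pixel's ray), 0 where there is no reading), "intrinsics" (3x3 intrinsics, pixels), "D" ([k1, k2, p1, p2, k3] as OpenCV has them; the pictures are not rectified), "rvec" (rotation vector, rad) and "tvec" (3), from world to camera coordinates, as OpenCV has them. Camera axes: x right, y down, z forward; pixel columns grow to the right and rows downward; lengths in m; the calibration is good to about 2 mm. A picture is of the moment at which its call begins.
- order.finish_job(): hands the job in, once; it reports no verdict.
The state is a dict: "t": time; "joint_pos": joint angles; "qvel": joint speeds; "joint_torque": joint torques, N m; "position": TCP position; "eef_rot": TCP orientation; "force": force on the tool from outside, world axes, zero at the start; "torque": the same for the moment, N m; "width": finger opening in m.
Only numpy, scipy, OpenCV 4.12 (cv2) and the standard library are available. Lean on these libraries where they do the work, as an engineer would, in place of code of your own. Each camera call takes 0.05 s, during which the arm holds its last target.

## Working session

There is one attempt and no reset: what is moved stays moved. The work goes in short steps, Python scripts to look and compute and a shell command to move; the robot and the scene stay as the last step left them, time stands still between calls to the robot, and variables do not carry over. Pictures are saved under pics/ and viewed, and the job is handed in when it is done.

```bash
ls; mkdir -p pics; python3 - <<'E'
from station import status, optics
import cv2,numpy as np
s=status.get_state()
print({k:np.round(v,3).tolist() for k,v in s.items()})
for n in ["scene","top","wrist"]:
    d=optics.get_image(n); cv2.imwrite(f"pics/{n}0.png",d["frame"])
    np.savez(f"{n}0.npz",**d)
    print(n,np.round(d["intrinsics"],1).tolist(),np.round(d["D"],3).tolist(),d["rvec"],d["tvec"])
E
```

```text
pics
{'t': 0.0, 'joint_pos': [-1.427, 0.381, 1.298, -0.0, 1.464, -0.215], 'qvel': [0.001, 0.0, -0.0, -0.0, 0.0, -0.002], 'joint_torque': [0.001, -44.845, -23.128, -0.0, 0.005, 0.0], 'position': [0.193, -0.515, 0.303], 'eef_rot': [0.696, 0.127, -0.696, 0.126], 'force': [-0.465, 0.128, -0.498], 'torque': [-0.027, 0.031, -0.017], 'width': 0.086}
scene [[563.9, 0.0, 318.7], [0.0, 563.9, 238.8], [0.0, 0.0, 1.0]] [-0.123, 0.0, 0.0, 0.0, 0.0] [ 0.93448322  2.33792979 -1.18765091] [ 0.39900897 -0.14948065  1.55693582]
top [[514.9, 0.0, 321.4], [0.0, 514.9, 229.3], [0.0, 0.0, 1.0]] [-0.068, 0.0, 0.0, 0.0, 0.0] [ 2.10391947 -2.16478256  0.1733951 ] [7.29116057e-05 5.71441404e-01 1.26434154e+00]
wrist [[342.6, 0.0, 318.3], [0.0, 342.6, 243.0], [0.0, 0.0, 1.0]] [0.011, 0.0, 0.0, 0.0, 0.0] [-2.3743      1.64523489  0.24757293] [-0.54973897 -0.0386802   0.38019429]
```

View pics/scene0.png

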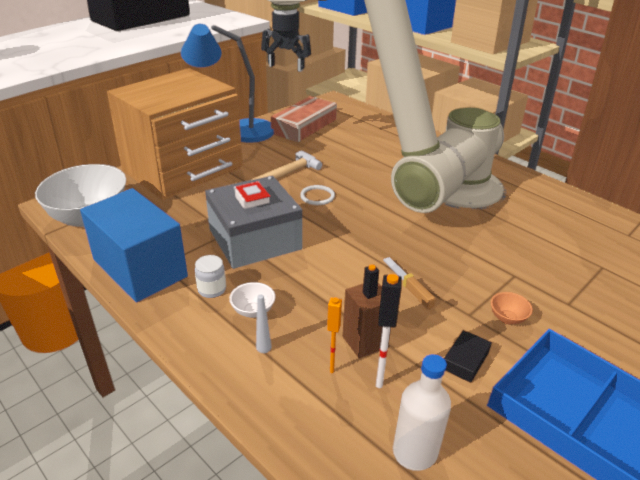

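View pics/top0.png

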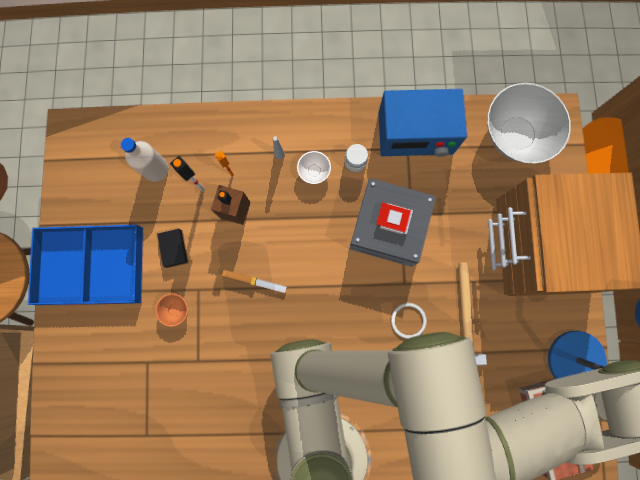

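View pics/wrist0.png

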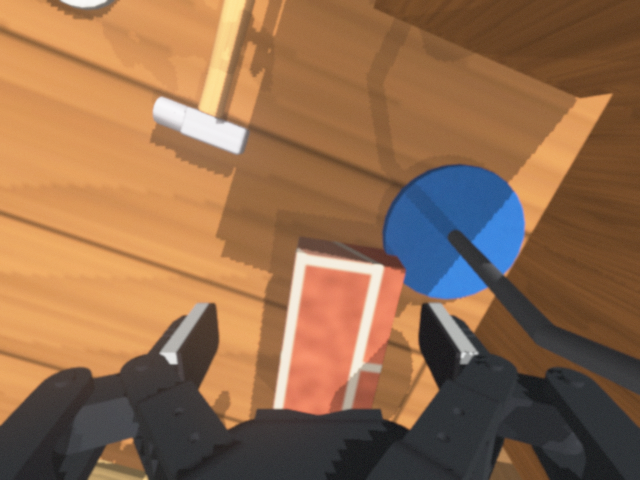

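The scene view shows the kiln at about (255,215) and the probe stand at (365,315), with orange and larger decoy probes beside it. In the top view the kiln is at (393,222), the blade tool at (255,282) and the stand at (231,203). I'll zoom in on these next.

```bash
cat > h.py <<'E'
import numpy as np, cv2
from station import status, optics
def get(n): return optics.get_image(n)
def load(f): return dict(np.load(f))
def RT(d):
    R,_=cv2.Rodrigues(np.array(d["rvec"],float)); return R,np.array(d["tvec"],float).ravel()
def ray(d,uv):
    uv=np.array(uv,float).reshape(-1,1,2)
    p=cv2.undistortPoints(uv,d["intrinsics"],np.array(d["D"],float)).reshape(-1,2)
    return np.c_[p,np.ones(len(p))]
def at_z(d,uv,z):
    R,t=RT(d); r=ray(d,uv)@R; c=-R.T@t
    return c+r*((z-c[2])/r[:,2])[:,None]
def cloud(d):
    v,u=np.mgrid[0:480,0:640]; uv=np.c_[u.ravel(),v.ravel()]
    r=ray(d,uv)*d["depth"].reshape(-1,1); R,t=RT(d)
    return ((r-t)@R).reshape(480,640,3)
def proj(d,P):
    return cv2.projectPoints(np.array(P,float).reshape(-1,1,3),np.array(d["rvec"],float),np.array(d["tvec"],float),d["intrinsics"],np.array(d["D"],float))[0].reshape(-1,2)
def crop(d,x0,y0,x1,y1,k,f):
    cv2.imwrite(f,cv2.resize(d["frame"][y0:y1,x0:x1],None,fx=k,fy=k,interpolation=cv2.INTER_CUBIC))
E
python3 - <<'E'
from h import *
d=load("top0.npz"); crop(d,330,160,460,280,5,"pics/tk.png"); crop(d,160,140,320,300,5,"pics/tp.png")
s=load("scene0.npz"); crop(s,190,160,320,270,6,"pics/sk.png")
for n,d,pts in (("top",d,[(373,185),(433,203),(413,264),(352,248),(393,218),(255,282),(231,203),(408,320),(325,460)]),("scene",s,[(253,192),(371,270),(393,268)])):
    c=cloud(d)
    for p in pts: print(n,p,c[p[1],p[0]].round(3))
E
```

```text
top (373, 185) [ 0.356 -0.016  1.341]
top (433, 203) [ 0.618 -0.291  0.113]
top (413, 264) [ 0.475 -0.243  0.055]
top (352, 248) [ 0.523 -0.093  0.034]
top (393, 218) [ 0.578 -0.187  0.141]
top (255, 282) [0.444 0.158 0.017]
top (231, 203) [0.63  0.201 0.124]
top (408, 320) [ 0.336 -0.232 -0.001]
top (325, 460) [ 0.053 -0.01   0.209]
scene (253, 192) [ 0.588 -0.179  0.136]
scene (371, 270) [0.643 0.215 0.178]
scene (393, 268) [0.443 0.117 0.016]
```

View pics/tk.png

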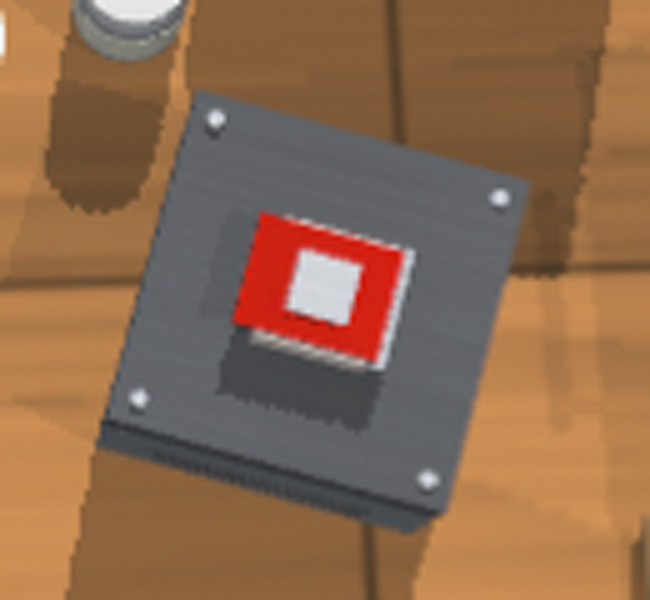

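View pics/tp.png

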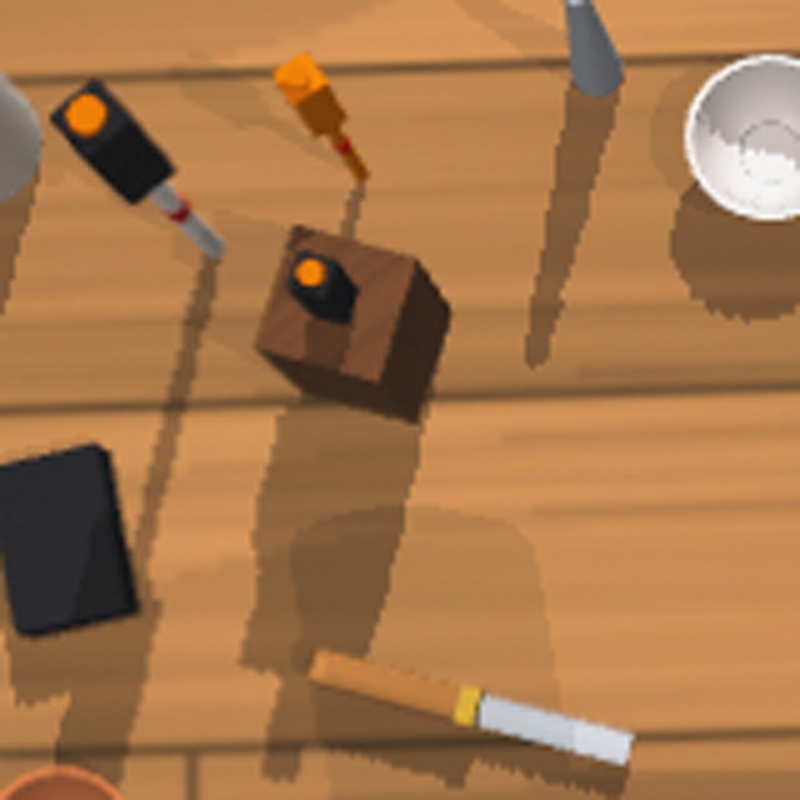

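View pics/sk.png

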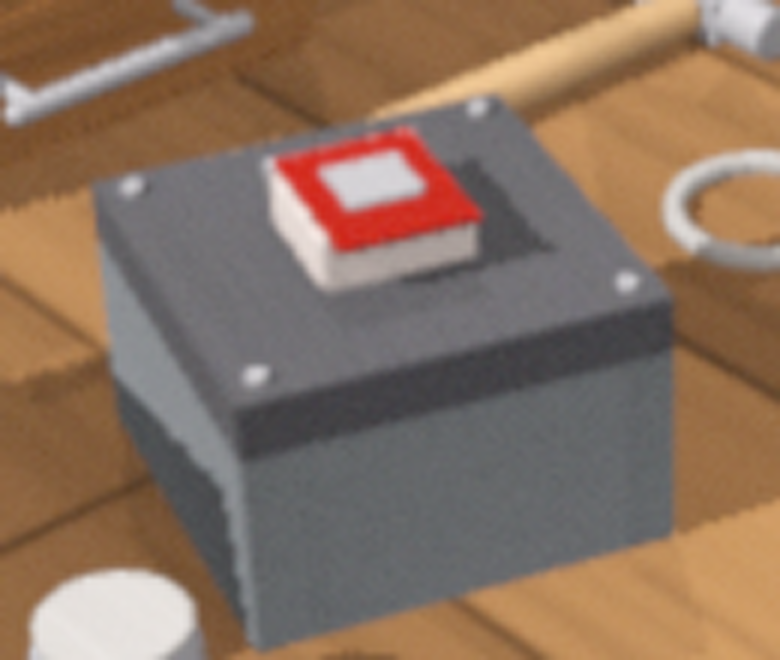

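Kiln +y, the cover's free side, points roughly image-left and slightly up in the top view. The blade already points along kiln −y. Next I measure poses.

```bash
python3 - <<'E'
from h import *
from scipy.spatial.transform import Rotation as Ro
d=load("top0.npz"); s=load("scene0.npz")
# kiln roof corners in top
k=lambda pts,x0,y0,f:[((a+.5)/f-.5+x0,(b+.5)/f-.5+y0) for a,b in pts]
C=at_z(d,k([(197,90),(530,182),(443,512),(103,420)],330,160,5),.110)
print(C.round(4)); print([round(np.linalg.norm(C[i]-C[(i+1)%4]),4) for i in range(4)]); print("kiln top ctr",C.mean(0).round(4))
B=at_z(d,k([(215,118),(500,198),(430,478),(140,398)],330,160,5),.112); print("bolts ctr",B.mean(0).round(4),[round(np.linalg.norm(B[i]-B[(i+1)%4]),4) for i in range(4)])
for Q in (C,B):
    e1=(Q[0]-Q[1])+(Q[3]-Q[2]); e2=(Q[0]-Q[3])+(Q[1]-Q[2])
    print("yaw",np.degrees(np.arctan2(-e1[0],e1[1])),np.degrees(np.arctan2(e2[1],e2[0])))
# scene corners
S=at_z(s,k([(97,185),(490,97),(668,302),(237,408)],190,160,6),.110)
print(S.round(4),S.mean(0).round(4),[round(np.linalg.norm(S[i]-S[(i+1)%4]),4) for i in range(4)])
Q=S[:, :2]; print("kiln from scene; diag mids",(Q[0]+Q[2])/2,(Q[1]+Q[3])/2)
# cover red
for n,D in (("top",d),("scene",s)):
    f=D["frame"].astype(int); m=((f[...,2]>150)&(f[...,1]<70)&(f[...,0]<70)).astype(np.uint8)
    nn,l,st,c=cv2.connectedComponentsWithStats(m)
    for i in range(1,nn):
        if st[i,4]>100:
            cs=cv2.findContours((l==i).astype(np.uint8),0,1)[0]; h=cv2.convexHull(np.vstack(cs)); M=cv2.moments(h)
            c0=(M['m10']/M['m00'],M['m01']/M['m00']); bx=cv2.boxPoints(cv2.minAreaRect(h))
            print(n,st[i],c0,at_z(D,[c0],.134).round(4))
            P=at_z(D,bx,.134); print(P.round(4),[round(np.linalg.norm(P[j]-P[(j+1)%4]),4) for j in range(4)])
# blade: tip, handle end at z~ top crop
print("blade", at_z(d,k([(623,755),(632,735)],160,140,5),.0145).round(4), at_z(d,k([(313,667)],160,140,5),.026).round(4),)
a=at_z(d,k([(314,665)],160,140,5),.026)[0]; b=at_z(d,k([(626,749)],160,140,5),.0145)[0]
print(a,b,np.linalg.norm((b-a)[:2]), np.degrees(np.arctan2(b[1]-a[1],b[0]-a[0])))
print("stand top corners",at_z(d,k([(297,228),(418,262),(380,382),(258,346)],160,140,5),.120).round(4))
print("probe top cap",at_z(d,k([(310,272)],160,140,5),.182).round(4))
st=status.get_state(); R=Ro.from_quat(st["eef_rot"]).as_matrix(); print(R.round(3))
E
```

```text
[[ 0.6867 -0.1371  0.11  ]
 [ 0.6356 -0.2988  0.11  ]
 [ 0.4746 -0.2464  0.11  ]
 [ 0.5239 -0.0846  0.11  ]]
[np.float64(0.1696), np.float64(0.1694), np.float64(0.1691), np.float64(0.171)]
kiln top ctr [ 0.5802 -0.1917  0.11  ]
bolts ctr [ 0.581  -0.1929  0.112 ] [np.float64(0.1448), np.float64(0.1431), np.float64(0.1444), np.float64(0.1443)]
yaw -17.245401652166287 -17.96599915873391
yaw -17.511913391755666 -17.175667742297836
[[ 0.6375 -0.2937  0.11  ]
 [ 0.4817 -0.2434  0.11  ]
 [ 0.532  -0.0829  0.11  ]
 [ 0.6886 -0.1348  0.11  ]] [ 0.585  -0.1887  0.11  ] [np.float64(0.1637), np.float64(0.1682), np.float64(0.165), np.float64(0.167)]
kiln from scene; diag mids [ 0.58474306 -0.18832934] [ 0.58518106 -0.18907033]
top [377 203  33  29 458] (393.02169934640517, 216.8956862745098) [[ 0.5819 -0.1879  0.134 ]]
[[ 0.5665 -0.1467  0.134 ]
 [ 0.6186 -0.1631  0.134 ]
 [ 0.5981 -0.2299  0.134 ]
 [ 0.5462 -0.2131  0.134 ]] [np.float64(0.0546), np.float64(0.0699), np.float64(0.0546), np.float64(0.0694)]
scene [237 183  33  19 238] (252.69333333333333, 191.6111111111111) [[ 0.5852 -0.1834  0.134 ]]
[[ 0.597  -0.2266  0.134 ]
 [ 0.5298 -0.2045  0.134 ]
 [ 0.5703 -0.143   0.134 ]
 [ 0.6338 -0.1652  0.134 ]] [np.float64(0.0708), np.float64(0.0737), np.float64(0.0673), np.float64(0.0716)]
blade [[0.4202 0.0837 0.0145]
 [0.4303 0.0789 0.0145]] [[0.4687 0.2411 0.026 ]]
[0.46971084 0.24062252 0.026     ] [0.42320466 0.08210339 0.0145    ] 0.16520030261320015 -106.35057987705952
stand top corners [[0.6759 0.2314 0.12  ]
 [0.6569 0.1719 0.12  ]
 [0.5978 0.1905 0.12  ]
 [0.6174 0.2501 0.12  ]]
probe top cap [[0.6385 0.2126 0.182 ]]
[[-0.     0.351 -0.936]
 [ 0.001 -0.936 -0.351]
 [-1.    -0.001 -0.   ]]
```

Kiln centre is about (0.583, −0.190) with yaw −17.4°, and the sides measure 169–171 mm. The blade grip is near (0.455, 0.190), heading −106.4°. Next I go above the blade for a wrist look.

```bash
R='{"linear":[[0.0218,0.0588,0],[0.0218,0.0588,0],[0.0218,0.0588,0],[0.0218,0.0588,0],[0.0218,0.0588,0]],"rotation":[[0,0,0.0294],[0,0,0.0294],[0,0,0.0294],[0,0,0.0294],[0,0,0.0294]],"gripper":[1,1,1,1,1]}' ; echo skip; python3 -m inch '{"linear":[[0.0218,0.0588,0],[0.0218,0.0588,0],[0.0218,0.0588,0],[0.0218,0.0588,0],[0.0218,0.0588,0]],"rotation":[[0,0,0.0294],[0,0,0.0294],[0,0,0.0294],[0,0,0.0294],[0,0,0.0294]],"gripper":[1,1,1,1,1]}'
```

```text
skip
t: 0.57
position: [0.2587, -0.3368, 0.3037]
eef_rot: [0.676, 0.206, -0.676, 0.206]
force: [1.2, -0.6, 0.6]
width: 0.0854
```

```bash
python3 -m inch '{"linear":[[0.0218,0.0588,0],[0.0218,0.0588,0],[0.0218,0.0588,0],[0.0218,0.0588,0],[0.0218,0.0588,0]],"rotation":[[0,0,0.0294],[0,0,0.0294],[0,0,0.0294],[0,0,0.0294],[0,0,0.0294]],"gripper":[1,1,1,1,1]}'; python3 -m inch '{"linear":[[0.0218,0.0588,0],[0.0218,0.0588,0],[0.0218,0.0588,0],[0.0218,0.0588,0],[0.0218,0.0588,0]],"rotation":[[0,0,0.0294],[0,0,0.0294],[0,0,0.0294],[0,0,0.0294],[0,0,0.0294]],"gripper":[1,1,1,1,1]}'; python3 -m inch '{"linear":[[0.0218,0.0588,-0.02],[0.0218,0.0588,-0.02],[0.0218,0.0588,-0.02],[0.0218,0.0588,-0.02],[0.0218,0.0588,-0.02]],"rotation":[[0,0,0.0294],[0,0,0.0294],[0,0,0.0294],[0,0,0.0294],[0,0,0.0294]],"gripper":[1,1,1,1,1]}'; python3 - <<'E'
from h import *
d=get("wrist"); np.savez("w1.npz",**d); cv2.imwrite("pics/w1.png",d["frame"]); s=status.get_state(); print(s["t"],s["position"],s["eef_rot"],s["joint_pos"])
E
```

```text
t: 0.98
position: [0.324, -0.1604, 0.3039]
eef_rot: [0.648, 0.283, -0.648, 0.283]
force: [0.6, -0.6, 0.4]
width: 0.0855
t: 1.4
position: [0.3894, 0.0162, 0.304]
eef_rot: [0.611, 0.356, -0.611, 0.356]
force: [1.0, -0.8, -0.6]
width: 0.0853
t: 1.82
position: [0.4548, 0.1928, 0.2432]
eef_rot: [-0.566, -0.424, 0.566, -0.424]
force: [0.6, -0.6, 0.0]
width: 0.0854
1.8667 [0.4557633  0.19691769 0.24082903] [-0.56464123 -0.42627151  0.56524124 -0.42423487] [0.16807411 0.34755235 1.54736495 0.00228633 1.24875271 0.44764127]
```

View pics/w1.png

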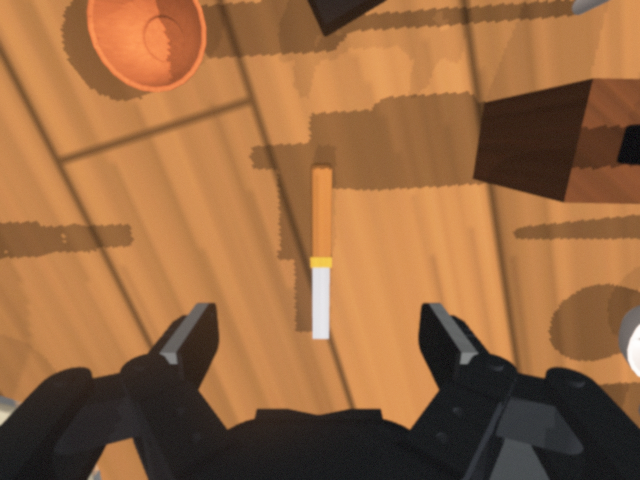

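The wrist image shows the handle's rear end at (322,165) and the blade tip at (321,339). It is well aligned with the jaws.

```bash
python3 - <<'E'
from h import *
from scipy.spatial.transform import Rotation as Ro
d=load("w1.npz")
crop(d,280,140,360,360,3,"pics/w1c.png")
a=at_z(d,[(322,164.5)],.026)[0]; b=at_z(d,[(321,339)],.0145)[0]; w=at_z(d,[(312,220),(332,220)],.026)
print(a,b,np.linalg.norm((b-a)[:2]),np.degrees(np.arctan2(b[1]-a[1],b[0]-a[0])),np.linalg.norm(w[0]-w[1]))
u=(b-a)[:2]/np.linalg.norm((b-a)[:2]); print("grip",a[:2]+.055*u,b[:2]-.115*u)
s=status.get_state(); R=Ro.from_quat(s["eef_rot"]).as_matrix(); print(s["position"]); print(R.round(4)); print(np.degrees(np.arctan2(R[1,1],R[0,1])))
E
```

```text
[0.47246006 0.24307122 0.026     ] [0.4239025  0.07906466 0.0145    ] 0.17104382840874593 -106.49248749930995 0.017212818281968766
grip [0.45684614 0.19033409] [0.4565498  0.18933321]
[0.4557633  0.19691769 0.24082903]
[[-0.0024  0.961  -0.2766]
 [ 0.0018 -0.2766 -0.961 ]
 [-1.     -0.0028 -0.0011]]
-16.059523735208387
```

View pics/w1c.png

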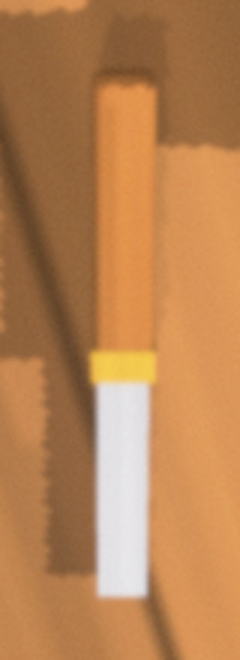

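```bash
python3 -m inch '{"linear":[[0.001,0,-0.045],[0.001,0,-0.05],[0.001,0,-0.05],[0,0,-0.05],[0,0,-0.04]],"rotation":[[0,0,-0.0049],[0,0,0],[0,0,0],[0,0,0],[0,0,0]],"gripper":[0.2,0.2,0.2,0.2,0.2]}' 60; python3 -m inch '{"linear":[[0,0,0],[0,0,0],[0,0,0],[0,0,0],[0,0,0]],"rotation":[[0,0,0],[0,0,0],[0,0,0],[0,0,0],[0,0,0]],"gripper":[0.2,0.2,0.2,0.2,0.2]}'; python3 - <<'E'
from h import *
d=get("wrist"); cv2.imwrite("pics/w2.png",d["frame"]); s=status.get_state(); print(s["t"],s["position"],s["eef_rot"],s["width"],s["force"])
E
```

```text
t: 2.28
position: [0.4559, 0.1906, 0.1009]
eef_rot: [-0.568, -0.421, 0.569, -0.421]
force: [0.5, 0.1, -0.4]
width: 0.0513
t: 2.7
position: [0.457, 0.1907, 0.1043]
eef_rot: [0.569, 0.42, -0.567, 0.421]
force: [-0.5, -0.2, 0.6]
width: 0.0511
2.75 [0.45690995 0.19071281 0.1040919 ] [ 0.56898878  0.42042562 -0.56754122  0.42117814] 0.051090494665259896 [ 0.21777262  0.40686641 -0.20104761]
```

View pics/w2.png

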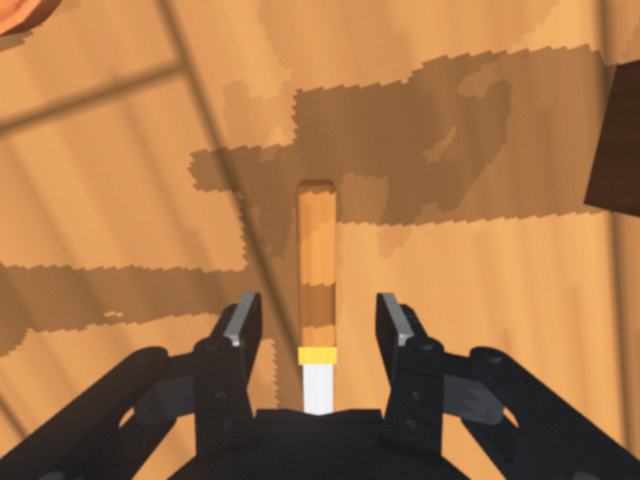

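The handle is centred between the fingers (they are at about (240,320) and (395,320), handle at x = 318). I descend and close.

```bash
python3 -m inch '{"linear":[[0,-0.0015,-0.02],[0,0,-0.02],[0,0,-0.007],[0,0,0],[0,0,0]],"rotation":[[0,0,0],[0,0,0],[0,0,0],[0,0,0],[0,0,0]],"gripper":[0.2,0.2,0.2,0.2,-1]}' 60; python3 -m inch '{"linear":[[0,0,0],[0,0,0],[0,0,0],[0,0,0],[0,0,0]],"rotation":[[0,0,0],[0,0,0],[0,0,0],[0,0,0],[0,0,0]],"gripper":[-1,-1,-1,-1,-1]}' 60;python3 -m inch '{"linear":[[0,0,0],[0,0,0],[0,0,0.01],[0,0,0.01],[0,0,0.01]],"rotation":[[0,0,0],[0,0,0],[0,0,0],[0,0,0],[0,0,0]],"gripper":[-1,-1,-1,-1,-1]}' 60; python3 - <<'E'
from h import *
d=get("wrist"); cv2.imwrite("pics/w3.png",d["frame"]); s=status.get_state(); print(s["t"],s["position"],s["eef_rot"],s["width"],s["force"])
E
```

```text
t: 3.17
position: [0.4567, 0.1898, 0.0752]
eef_rot: [0.568, 0.421, -0.568, 0.421]
force: [0.3, 1.0, 0.1]
width: 0.0401
t: 3.58
position: [0.4569, 0.1898, 0.0756]
eef_rot: [0.569, 0.421, -0.568, 0.421]
force: [-0.2, -1.2, 7.1]
width: 0.0168
t: 4.0
position: [0.4565, 0.1897, 0.0934]
eef_rot: [-0.568, -0.421, 0.568, -0.421]
force: [-0.6, 0.9, -0.5]
width: 0.0169
4.05 [0.45692292 0.18986071 0.09441864] [ 0.56885725  0.42051045 -0.56764349  0.42113331] 0.01727154579013662 [ 0.89888569  0.04572516 -0.09852362]
```

View pics/w3.png

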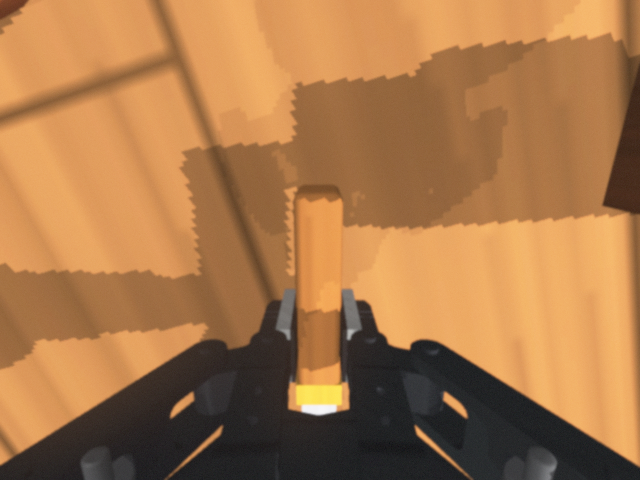

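Gripped, opening 17 mm. I lift and move to a staging pose in front of the lip, turning 0.9° to match the kiln.

```bash
python3 -m inch '{"linear":[[0.01,-0.015,0.035],[0.0294,-0.0363,0.03],[0.0294,-0.0363,0.03],[0.0294,-0.0363,0.03],[0.0294,-0.0363,0.03]],"rotation":[[0,0,-0.005],[0,0,-0.005],[0,0,0],[0,0,0],[0,0,0]],"gripper":[-1,-1,-1,-1,-1]}' 60; python3 -m inch '{"linear":[[0.0294,-0.0363,0.03],[0.0294,-0.0363,0.015],[0.0294,-0.0363,0.01],[0.0294,-0.0363,0.003],[0.0294,-0.0363,0]],"rotation":[[0,0,0],[0,0,0],[0,0,0],[0,0,0],[0,0,0]],"gripper":[-1,-1,-1,-1,-1]}' 60; python3 -m inch '{"linear":[[0.0194,-0.0213,0],[0,0,0],[0,0,0],[0,0,0],[0,0,0]],"rotation":[[0,0,0],[0,0,0],[0,0,0],[0,0,0],[0,0,0]],"gripper":[-1,-1,-1,-1,-1]}' 60
python3 - <<'E'
from h import *
for n in ("top","scene"):
    d=get(n); np.savez(n+"1.npz",**d)
    if n=="top": crop(d,330,150,460,280,5,"pics/t1.png")
    else: crop(d,190,130,330,250,5.5,"pics/s1.png")
s=status.get_state(); print(s["t"],s["position"],s["eef_rot"],s["width"],s["force"])
E
```

```text
t: 4.47
position: [0.5335, 0.0926, 0.1871]
eef_rot: [0.572, 0.416, -0.571, 0.416]
force: [0.4, 0.7, -1.5]
width: 0.0169
t: 4.88
position: [0.622, -0.0164, 0.2215]
eef_rot: [0.572, 0.416, -0.571, 0.417]
force: [1.2, 0.2, -0.5]
width: 0.0169
t: 5.3
position: [0.6324, -0.0271, 0.2207]
eef_rot: [-0.571, -0.417, 0.571, -0.416]
force: [0.6, 1.1, -0.2]
width: 0.017
5.4 [ 0.6325237  -0.02723392  0.22081291] [ 0.5713793   0.41658572 -0.57135048  0.41658211] 0.016841671493630417 [ 0.01597877 -0.13496733 -1.4024762 ]
```

View pics/t1.png

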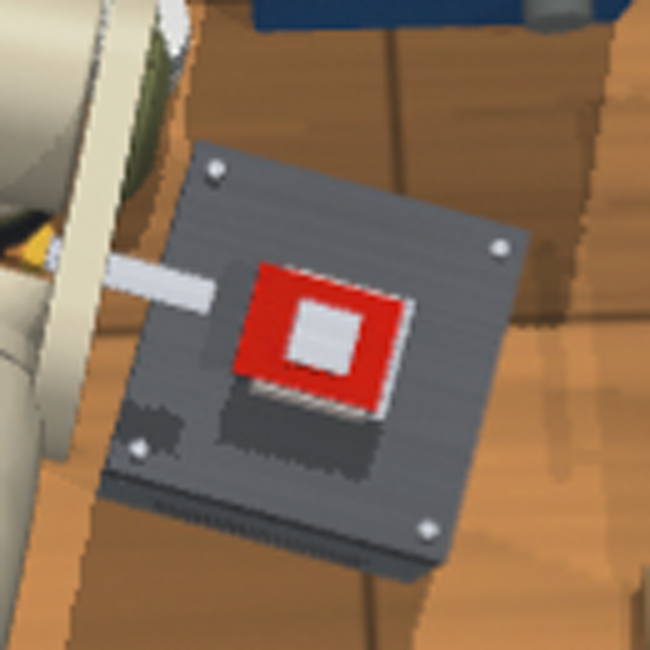

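View pics/s1.png

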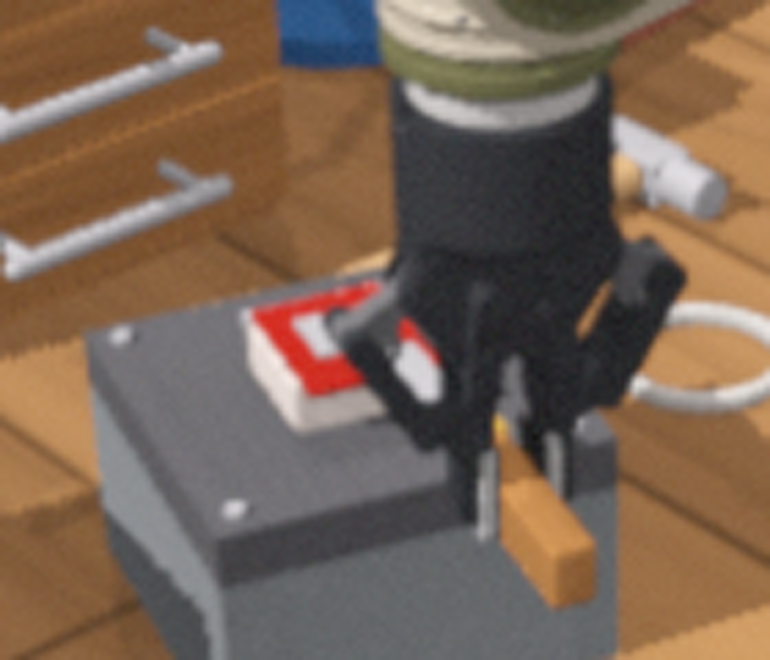

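In the top crop the blade tip end is centred at (212,297) and the cover's lip edge runs from (260,263) to (235,376). I compare the two within the top camera.

```bash
python3 - <<'E'
from h import *
d=load("top1.npz"); 
k=lambda pts,x0,y0,f:[((a+.5)/f-.5+x0,(b+.5)/f-.5+y0) for a,b in pts]
zt=.2208-.0626+.0015
T=at_z(d,k([(216,282),(207,314)],330,150,5),zt); t=T.mean(0)
L=at_z(d,k([(260,263),(235,376)],330,150,5),.134); l=L.mean(0)
ang=np.radians(-17.4); ey=np.array([-np.sin(ang),np.cos(ang)]); ex=np.array([np.cos(ang),np.sin(ang)])
print(T,L,np.linalg.norm(T[0]-T[1]),np.linalg.norm(L[0]-L[1]))
e=(L[0]-L[1])[:2]; print("lip yaw",np.degrees(np.arctan2(e[1],e[0])))
print("tip-lip ex,ey",(t-l)[:2]@ex,(t-l)[:2]@ey)
s=status.get_state(); p=s["position"][:2]-.115*ey; print("tip fk",p,"tip fk - tip seen",p-t[:2])
print("lip fk-frame",l[:2]+p-t[:2], "kiln est", l[:2]+p-t[:2]-.040*ey)
E
```

```text
[[ 0.60447132 -0.13813471  0.1597    ]
 [ 0.58931463 -0.13323558  0.1597    ]] [[ 0.61856854 -0.16232418  0.134     ]
 [ 0.56394265 -0.14778791  0.134     ]] 0.01592880537634682 0.05652690856830486
lip yaw -14.901410553060371
tip-lip ex,ey -0.0004132725462480499 0.020170303502488756
tip fk [ 0.59813401 -0.13697156] tip fk - tip seen [ 0.00124104 -0.00128641]
lip fk-frame [ 0.59249663 -0.15634246] kiln est [ 0.580535   -0.19451207]
```

```bash
python3 -m inch '{"linear":[[0,0,-0.02],[0,0,-0.025],[0,0,-0.018],[0,0,0],[0,0,0]],"rotation":[[0,0,0],[0,0,0],[0,0,0],[0,0,0],[0,0,0]],"gripper":[-1,-1,-1,-1,-1]}' 60; python3 -m inch '{"linear":[[-0.0030,-0.0097,0],[-0.0034,-0.011,0],[-0.0034,-0.011,0],[-0.0037,-0.012,0],[0,0,0]],"rotation":[[0,0,0],[0,0,0],[0,0,0],[0,0,0],[0,0,0]],"gripper":[-1,-1,-1,-1,-1]}' 60
python3 - <<'E'
from h import *
for n in ("top","scene"):
    d=get(n); np.savez(n+"2.npz",**d)
    if n=="top": crop(d,330,150,460,280,5,"pics/t2.png")
    else: crop(d,190,130,330,250,5.5,"pics/s2.png")
s=status.get_state(); print(s["t"],s["position"],s["eef_rot"],s["width"],s["force"])
E
```

```text
t: 5.82
position: [0.6328, -0.0278, 0.1826]
eef_rot: [-0.571, -0.417, 0.572, -0.416]
force: [0.5, -0.2, -0.2]
width: 0.0168
t: 6.23
position: [0.6245, -0.0561, 0.1831]
eef_rot: [-0.572, -0.416, 0.572, -0.416]
force: [0.7, 0.6, -0.9]
width: 0.017
6.3333 [ 0.62476172 -0.05483403  0.18291432] [ 0.5718504   0.41598581 -0.57168088  0.4160816 ] 0.017128200074872698 [ 0.90764218  0.77349631 -0.60473342]
```

View pics/t2.png

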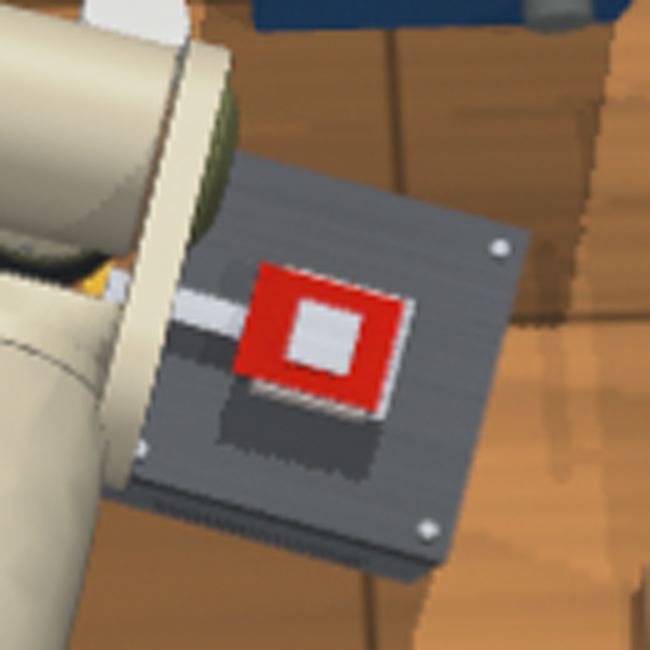

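View pics/s2.png

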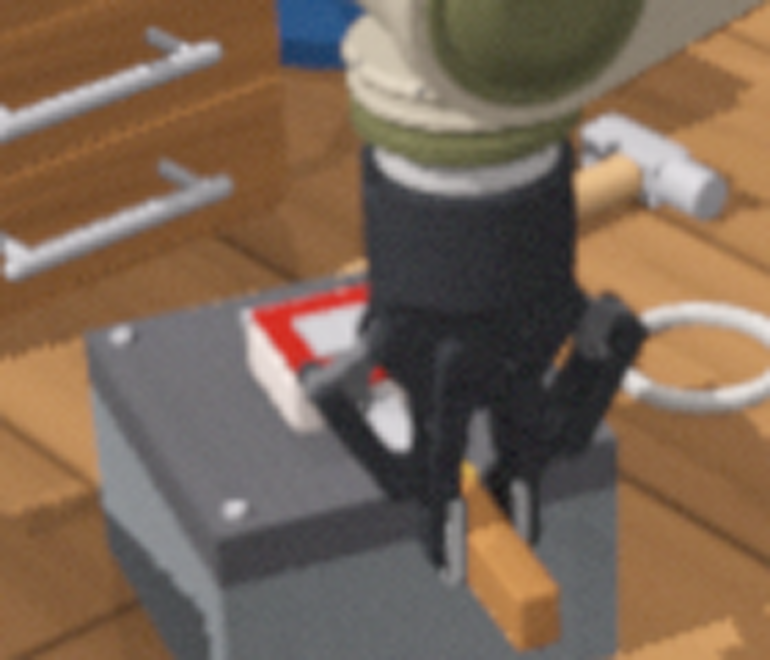

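The blade is under the lip and centred, with forces near zero. I lift the cover along an arc about the hinge.

```bash
python3 -m inch '{"linear":[[0,0,0.005],[0,0,0.01],[0,0,0.012],[0,0,0.012],[0,0,0.008]],"rotation":[[0,0,0],[0,0,0],[0,0,0],[0,0,0],[0,0,0]],"gripper":[-1,-1,-1,-1,-1]}' 60; python3 - <<'E'
from h import *
for n in ("top","scene"):
    d=get(n)
    if n=="top": crop(d,330,150,460,280,5,"pics/t3.png")
    else: crop(d,190,130,330,250,5.5,"pics/s3.png")
s=status.get_state(); print(s["t"],s["position"],s["eef_rot"],s["width"],s["force"])
E
```

```text
t: 6.75
position: [0.625, -0.0541, 0.2123]
eef_rot: [0.572, 0.416, -0.571, 0.417]
force: [-1.0, -1.0, -2.1]
width: 0.0165
6.85 [ 0.62515098 -0.05419821  0.21230331] [ 0.57204479  0.41574227 -0.57099892  0.41699322] 0.01714217642744656 [ 0.28153004  0.27858105 -1.09606068]
```

View pics/t3.png

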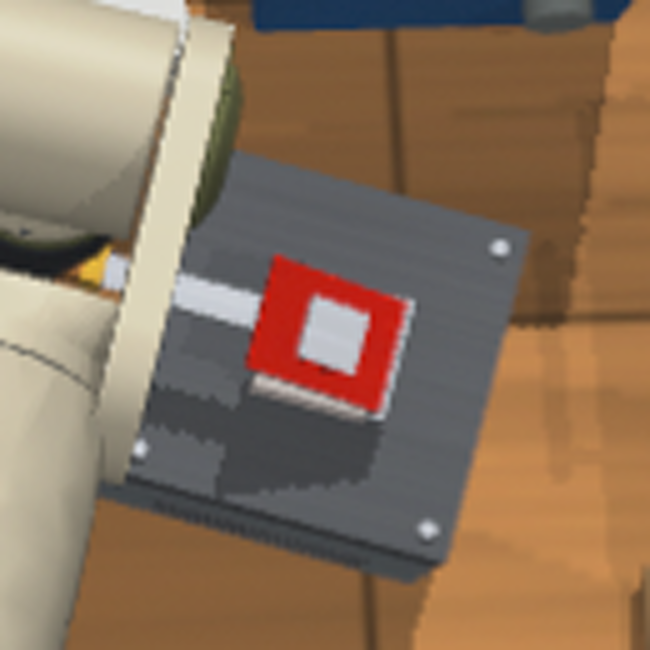

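View pics/s3.png

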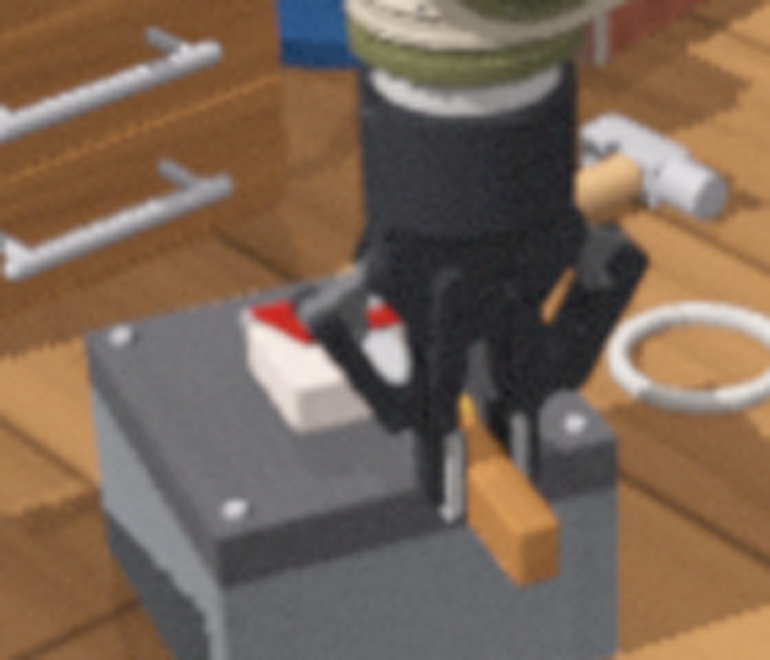

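The cover is lifting: its lip edge in the top crop moved from x ≈ 247 to x ≈ 262. I continue the arc.

```bash
python3 -m inch '{"linear":[[-0.0034,-0.0109,0.013],[-0.0034,-0.0109,0.013],[-0.0029,-0.0093,0.0066],[-0.0029,-0.0093,0.0066],[-0.0029,-0.0093,0.0066]],"rotation":[[0,0,0],[0,0,0],[0,0,0],[0,0,0],[0,0,0]],"gripper":[-1,-1,-1,-1,-1]}' 60; python3 -m inch '{"linear":[[-0.0031,-0.01,0.0037],[-0.0031,-0.01,0.0037],[-0.0031,-0.01,0.0037],[-0.0036,-0.0115,0],[-0.0036,-0.0115,0]],"rotation":[[0,0,0],[0,0,0],[0,0,0],[0,0,0],[0,0,0]],"gripper":[-1,-1,-1,-1,-1]}' 60; python3 -m inch '{"linear":[[-0.0022,-0.0072,-0.0008],[-0.0022,-0.0072,-0.0008],[-0.0018,-0.0058,-0.0017],[-0.0018,-0.0058,-0.0017],[-0.0018,-0.0058,-0.0017]],"rotation":[[0,0,0],[0,0,0],[0,0,0],[0,0,0],[0,0,0]],"gripper":[-1,-1,-1,-1,-1]}' 60; python3 - <<'E'
from h import *
for n in ("top","scene"):
    d=get(n)
    if n=="top": crop(d,330,150,460,280,5,"pics/t4.png")
    else: crop(d,190,130,330,250,5.5,"pics/s4.png")
s=status.get_state(); print(s["t"],s["position"],s["eef_rot"],s["width"],s["force"])
E
```

```text
t: 7.27
position: [0.6153, -0.0849, 0.2389]
eef_rot: [0.572, 0.416, -0.572, 0.416]
force: [0.5, 1.0, -2.3]
width: 0.0167
t: 7.68
position: [0.6054, -0.1166, 0.2451]
eef_rot: [-0.572, -0.416, 0.572, -0.416]
force: [0.3, -0.2, -1.1]
width: 0.0169
t: 8.1
position: [0.5996, -0.1352, 0.2408]
eef_rot: [-0.572, -0.416, 0.572, -0.416]
force: [-0.8, 0.6, -1.6]
width: 0.0169
8.2 [ 0.59957048 -0.13544906  0.24069492] [-0.57150644 -0.41633196  0.57180013 -0.41604411] 0.01691006950889299 [ 0.09324172 -0.3855198  -0.86734689]
```

View pics/t4.png

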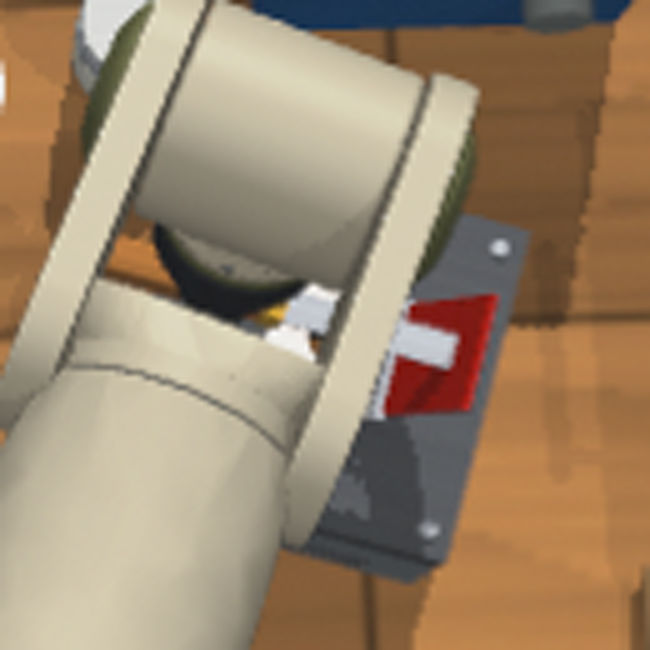

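View pics/s4.png

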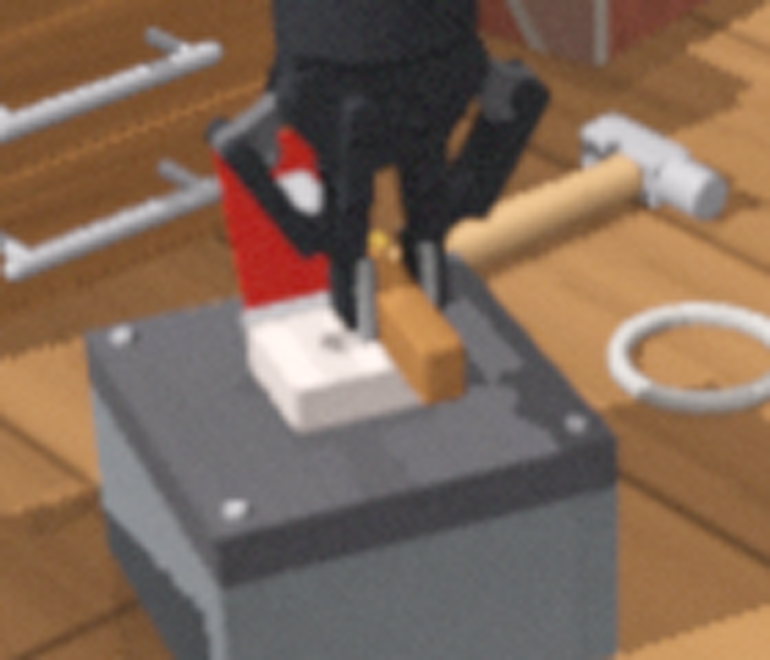

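The cover is past upright, at roughly 114° from the top view, and the port block and bore are exposed. I withdraw along kiln +y, then carry the blade back.

```bash
python3 -m inch '{"linear":[[0.006,0.02,0],[0.0125,0.04,0],[0.0125,0.04,0],[0.0125,0.04,0],[0.006,0.02,0]],"rotation":[[0,0,0],[0,0,0],[0,0,0],[0,0,0],[0,0,0]],"gripper":[-1,-1,-1,-1,-1]}' 60; python3 -m inch '{"linear":[[-0.0287,0.0382,0],[-0.0287,0.0382,0],[-0.0287,0.0382,0],[-0.0287,0.0382,-0.02],[-0.0287,0.0382,-0.03]],"rotation":[[0,0,0.005],[0,0,0.005],[0,0,0],[0,0,0],[0,0,0]],"gripper":[-1,-1,-1,-1,-1]}' 60; python3 -m inch '{"linear":[[-0.0287,0.0382,-0.04],[-0.0287,0.0382,-0.04],[-0.0287,0.0382,-0.04],[-0.0287,0.0382,-0.03],[-0.0287,0.0382,-0.02]],"rotation":[[0,0,0],[0,0,0],[0,0,0],[0,0,0],[0,0,0]],"gripper":[-1,-1,-1,-1,-1]}' 60; python3 -m inch '{"linear":[[0,0,-0.01],[0,0,0],[0,0,0],[0,0,0],[0,0,0]],"rotation":[[0,0,0],[0,0,0],[0,0,0],[0,0,0],[0,0,0]],"gripper":[-1,-1,-1,-1,-1]}' 60;python3 - <<'E'
from h import *
d=get("wrist"); cv2.imwrite("pics/w5.png",d["frame"])
d=get("scene"); crop(d,190,100,510,340,2.5,"pics/s5.png")
s=status.get_state(); print(s["t"],s["position"],s["eef_rot"],s["width"],s["force"])
E
```

```text
t: 8.62
position: [0.63, -0.0354, 0.2411]
eef_rot: [0.571, 0.417, -0.571, 0.417]
force: [0.5, 0.5, -0.8]
width: 0.0169
t: 9.03
position: [0.543, 0.077, 0.2123]
eef_rot: [0.569, 0.42, -0.567, 0.422]
force: [0.4, 0.4, -1.7]
width: 0.0172
t: 9.45
position: [0.4558, 0.1914, 0.1076]
eef_rot: [-0.568, -0.421, 0.569, -0.421]
force: [0.3, 1.1, -1.1]
width: 0.0171
t: 9.87
position: [0.4582, 0.1897, 0.1037]
eef_rot: [0.569, 0.42, -0.568, 0.421]
force: [0.1, 0.3, -0.8]
width: 0.0167
9.9667 [0.45789158 0.1897139  0.10353077] [ 0.56889005  0.42025593 -0.56811163  0.42071159] 0.016981076562214294 [ 0.11888419 -0.57068141 -0.42137096]
```

View pics/s5.png

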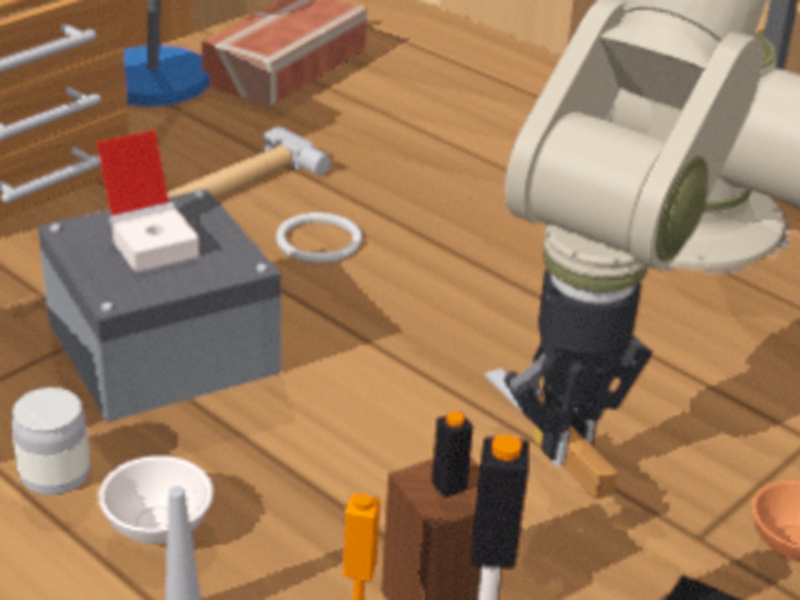

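View pics/w5.png

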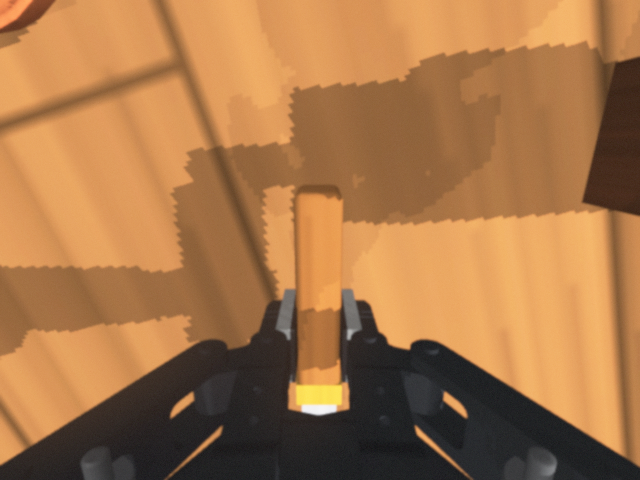

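The cover stays tipped back and the blade sits unchanged in the grip. I lower it gently.

```bash
python3 -m inch '{"linear":[[0,0,-0.015],[0,0,-0.015],[0,0,-0.008],[0,0,-0.004],[0,0,-0.002]],"rotation":[[0,0,0],[0,0,0],[0,0,0],[0,0,0],[0,0,0]],"gripper":[-1,-1,-1,-1,-1]}' 60; python3 -m inch '{"linear":[[0,0,-0.001],[0,0,0],[0,0,0],[0,0,0],[0,0,0]],"rotation":[[0,0,0],[0,0,0],[0,0,0],[0,0,0],[0,0,0]],"gripper":[-1,-1,-1,-1,-1]}' 60
```

```text
t: 10.38
position: [0.4571, 0.1901, 0.0759]
eef_rot: [-0.568, -0.421, 0.569, -0.421]
force: [0.3, -0.2, -1.4]
width: 0.0169
t: 10.8
position: [0.4573, 0.1902, 0.0762]
eef_rot: [0.568, 0.421, -0.568, 0.421]
force: [1.2, -0.5, -1.4]
width: 0.0171
```

```bash
python3 -m inch '{"linear":[[0,0,-0.001],[0,0,0],[0,0,0],[0,0,0],[0,0,0]],"rotation":[[0,0,0],[0,0,0],[0,0,0],[0,0,0],[0,0,0]],"gripper":[-1,-1,-1,-1,-1]}'; python3 - <<'E'
from h import *
s=status.get_state(); print(s["position"],s["force"])
E
```

```text
t: 11.22
position: [0.4573, 0.1902, 0.0756]
eef_rot: [0.568, 0.421, -0.568, 0.421]
force: [0.5, 0.4, 0.9]
width: 0.0169
[0.45731992 0.19024069 0.07555501] [0.50439217 0.4421306  0.93268049]
```

Contact: the force changed from −1.4 N to +0.9 N. I release.

```bash
python3 -m inch '{"linear":[[0,0,0],[0,0,0],[0,0,0],[0,0,0],[0,0,0]],"rotation":[[0,0,0],[0,0,0],[0,0,0],[0,0,0],[0,0,0]],"gripper":[-0.5,-0.4,-0.2,0,0.1]}'; python3 -m inch '{"linear":[[0,0,0],[0,0,0.02],[0,0,0.03],[0,0,0.05],[0,0,0.06]],"rotation":[[0,0,0],[0,0,0],[0,0,0],[0,0,0],[0,0,0]],"gripper":[0.1,0.1,0.1,0.1,0.1]}';  python3 -m inch '{"linear":[[0,0,0.06],[0,0,0.06],[0,0,0.06],[0,0,0.03],[0,0,0]],"rotation":[[0,0,0],[0,0,0],[0,0,0],[0,0,0],[0,0,0]],"gripper":[0.1,0.1,0.1,0.1,0.1]}'; python3 - <<'E'
from h import *
d=get("wrist"); cv2.imwrite("pics/w6.png",d["frame"]); np.savez("w6.npz",**d)
d=get("scene"); np.savez("scene6.npz",**d); crop(d,300,210,460,400,4,"pics/s6.png")
s=status.get_state(); print(s["t"],s["position"],s["eef_rot"],s["width"],s["force"])
E
```

```text
t: 11.63
position: [0.4572, 0.1902, 0.0754]
eef_rot: [-0.568, -0.421, 0.568, -0.421]
force: [0.4, -0.1, -0.5]
width: 0.0469
t: 12.05
position: [0.4565, 0.19, 0.1714]
eef_rot: [-0.567, -0.421, 0.569, -0.42]
force: [-0.4, -0.1, 0.2]
width: 0.047
t: 12.47
position: [0.458, 0.1904, 0.3016]
eef_rot: [0.571, 0.419, -0.566, 0.422]
force: [0.3, 0.4, -0.6]
width: 0.0472
12.5667 [0.45702986 0.19016752 0.2973526 ] [ 0.56840598  0.42070524 -0.56815675  0.42085587] 0.046651999283113366 [-0.69629342 -0.11606881 -0.71434794]
```

View pics/s6.png

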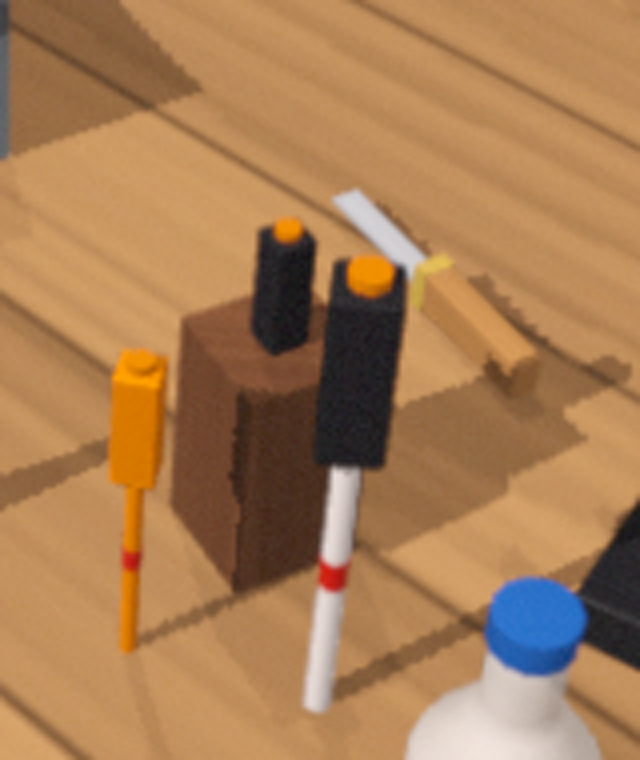

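View pics/w6.png

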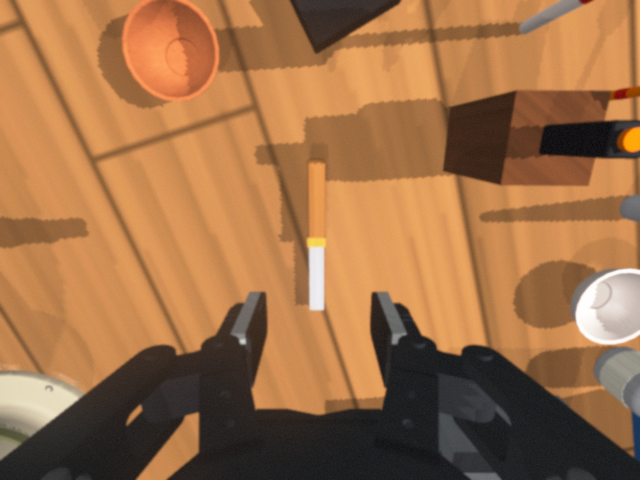

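The blade lies flat where it began. Next I locate the probe's handle and the neighbouring decoys.

```bash
python3 - <<'E'
from h import *
d=load("top0.npz"); s=load("scene6.npz"); w=load("w6.npz")
k=lambda pts,x0,y0,f:[((a+.5)/f-.5+x0,(b+.5)/f-.5+y0) for a,b in pts]
print("big tip top",at_z(d,k([(220,250)],160,140,5),0),"scene",at_z(s,k([(317,705)],300,210,4),0))
print("orange tip top",at_z(d,k([(362,178)],160,140,5),0),"scene",at_z(s,k([(128,648)],300,210,4),0))
for z in (.18,.20,.22,.24,.26): print(z,"big cap top",at_z(d,k([(86,115)],160,140,5),z).round(3),"orange cap",at_z(d,k([(298,72)],160,140,5),z).round(3))
c=cloud(d); print("depth cap big",c[163,177],"orange",c[154,219], "probe",c[194,222])
for z in (.18,.183,.186,.19): print("probe cap z",z,"top",at_z(d,k([(310,272)],160,140,5),z).round(4),"scene",at_z(s,k([(289,230)],300,210,4),z).round(4),"wrist",at_z(w,[(629,139)],z).round(4))
E=at_z(d,k([(297,228),(418,262),(380,382),(258,346)],160,140,5),.120); print(E.mean(0)); e=(E[0]-E[3])+(E[1]-E[2]); print(np.degrees(np.arctan2(e[1],e[0])))
E
```

```text
big tip top [[0.69640841 0.29729073 0.        ]] scene [[0.70120347 0.30285505 0.        ]]
orange tip top [[0.73392376 0.22065906 0.        ]] scene [[0.73831517 0.22245412 0.        ]]
0.18 big cap top [[0.718 0.32  0.18 ]] orange cap [[0.736 0.219 0.18 ]]
0.2 big cap top [[0.712 0.314 0.2  ]] orange cap [[0.729 0.215 0.2  ]]
0.22 big cap top [[0.706 0.308 0.22 ]] orange cap [[0.723 0.211 0.22 ]]
0.24 big cap top [[0.7   0.302 0.24 ]] orange cap [[0.716 0.207 0.24 ]]
0.26 big cap top [[0.693 0.297 0.26 ]] orange cap [[0.71  0.203 0.26 ]]
depth cap big [0.69547673 0.29896737 0.24999707] orange [0.73803831 0.22113819 0.1733519 ] probe [0.63763616 0.2110304  0.1852633 ]
probe cap z 0.18 top [[0.6389 0.213  0.18  ]] scene [[0.638  0.2121 0.18  ]] wrist [[0.6394 0.2118 0.18  ]]
probe cap z 0.183 top [[0.6382 0.2124 0.183 ]] scene [[0.641  0.2145 0.183 ]] wrist [[0.6369 0.2126 0.183 ]]
probe cap z 0.186 top [[0.6375 0.2118 0.186 ]] scene [[0.644  0.2168 0.186 ]] wrist [[0.6344 0.2134 0.186 ]]
probe cap z 0.19 top [[0.6365 0.211  0.19  ]] scene [[0.6479 0.22   0.19  ]] wrist [[0.6311 0.2144 0.19  ]]
[0.63701007 0.21097106 0.12      ]
-17.60676914585299
```

```bash
python3 - <<'E'
from h import *
from scipy.spatial.transform import Rotation as Ro
w=load("w6.npz"); R,t=RT(w); c=-R.T@t; s=status.get_state(); T=Ro.from_quat(s["eef_rot"]).as_matrix()
print("cam in tool",T.T@(c-np.array(s["position"])), "axis in tool",T.T@R[2]); print(s["joint_pos"])
E
```

```text
cam in tool [-0.07515996  0.00015825 -0.0740944 ] axis in tool [0.95739013 0.00635566 0.28872779]
[ 1.54659025e-01  2.89504116e-01  1.45657413e+00 -2.54702167e-05
  1.39510333e+00  4.50745405e-01]
```

```bash
python3 -m inch '{"linear":[[0.02,0.0024,0.006],[0.02,0.0024,0.006],[0.02,0.0024,0.006],[0.02,0.0024,0.006],[0.02,0.0024,0.006]],"rotation":[[0,0,0.0667],[0,0,0.0667],[0,0,0.0667],[0,0,0.0667],[0,0,0.0667]],"gripper":[0.1,0.1,0.1,0.1,0.1]}'; python3 -m inch '{"linear":[[0.02,0.0024,0.006],[0.02,0.0024,0.006],[0.02,0.0024,0.006],[0.02,0.0024,0.006],[0.02,0.0024,0.006]],"rotation":[[0,0,0.0667],[0,0,0.0667],[0,0,0.0667],[0,0,0.0667],[0,0,0.0667]],"gripper":[0.1,0.1,0.1,0.1,0.1]}'; python3 -m inch '{"linear":[[0.02,0.0024,0],[0.02,0.0024,0],[0.02,0.0024,0],[0.02,0.0024,0],[0.02,0.0024,0]],"rotation":[[0,0,0.0667],[0,0,0.0667],[0,0,0.0667],[0,0,0.0667],[0,0,0.0667]],"gripper":[0.1,0.1,0.1,0.1,0.1]}'; python3 -m inch '{"linear":[[0,0,0],[0,0,0],[0,0,0],[0,0,0],[0,0,0]],"rotation":[[0,0,0],[0,0,0],[0,0,0],[0,0,0],[0,0,0]],"gripper":[0.1,0.1,0.1,0.1,0.1]}'; python3 - <<'E'
from h import *
d=get("wrist"); cv2.imwrite("pics/w7.png",d["frame"]); np.savez("w7.npz",**d)
s=status.get_state(); print(s["t"],s["position"],s["eef_rot"],s["width"],s["joint_pos"])
E
```

```text
t: 12.98
position: [0.5175, 0.1974, 0.3135]
eef_rot: [0.438, 0.556, -0.439, 0.554]
force: [-0.1, 0.5, -0.6]
width: 0.0469
t: 13.4
position: [0.5777, 0.2046, 0.3313]
eef_rot: [0.279, 0.651, -0.281, 0.648]
force: [0.5, -0.1, 0.2]
width: 0.0469
t: 13.82
position: [0.6378, 0.2118, 0.3309]
eef_rot: [0.102, 0.701, -0.103, 0.698]
force: [-0.6, 0.4, -0.3]
width: 0.0468
t: 14.23
position: [0.6367, 0.2119, 0.3335]
eef_rot: [0.104, 0.699, -0.104, 0.699]
force: [0.1, -0.2, -0.4]
width: 0.0468
14.2833 [0.63682401 0.21184939 0.33368243] [ 0.10435631  0.69931676 -0.10432861  0.69941503] 0.04700781242036674 [ 1.45167174e-01  5.91853186e-01  8.50621283e-01 -2.68639931e-06
  1.69897382e+00 -1.12942278e+00]
```

View pics/w7.png

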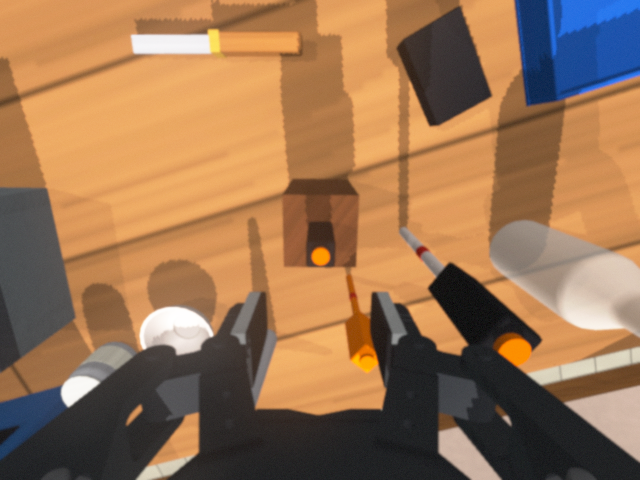

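The probe cap is at (320,256), between the fingers, and the handle's edges look square to the stand and the jaws. I zoom in and compute its position.

```bash
python3 - <<'E'
from h import *
d=load("w7.npz"); crop(d,270,170,370,280,6,"pics/w7c.png")
for z in (.18,.184): print(at_z(d,[(320,256)],z))
c=at_z(d,[(284,195),(357,195),(357,267),(284,267)],.12); print(c.round(4))
c=cloud(d); print("depth cap",c[256,320], c[240,312])
E
```

```text
[[0.63986913 0.21144101 0.18      ]]
[[0.63853541 0.21182592 0.184     ]]
[[0.5998 0.1926 0.12  ]
 [0.6175 0.2507 0.12  ]
 [0.6793 0.234  0.12  ]
 [0.6604 0.1722 0.12  ]]
depth cap [0.63864625 0.21179393 0.18366758] [0.62774118 0.20938519 0.17813538]
```

View pics/w7c.png

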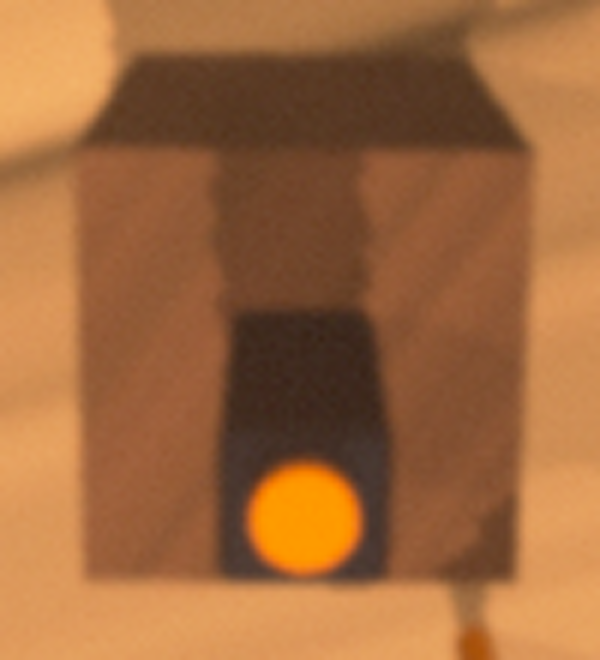

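```bash
python3 -m inch '{"linear":[[0.003,0,-0.04],[0,0,-0.05],[0,0,-0.05],[0,0,-0.046],[0,0,-0.03]],"rotation":[[0,0,0],[0,0,0],[0,0,0],[0,0,0],[0,0,0]],"gripper":[0.1,0.1,0.1,0.1,0.1]}' 60; python3 -m inch '{"linear":[[0,0,0],[0,0,0],[0,0,0],[0,0,0],[0,0,0]],"rotation":[[0,0,0],[0,0,0],[0,0,0],[0,0,0],[0,0,0]],"gripper":[0.1,0.1,0.1,0.1,0.1]}' 60; python3 - <<'E'
from h import *
d=get("wrist"); cv2.imwrite("pics/w8.png",d["frame"]); np.savez("w8.npz",**d)
s=status.get_state(); print(s["t"],s["position"],s["eef_rot"],s["width"],s["force"])
E
```

```text
t: 14.7
position: [0.638, 0.2117, 0.201]
eef_rot: [0.104, 0.701, -0.105, 0.698]
force: [0.2, 0.0, -0.1]
width: 0.0467
t: 15.12
position: [0.6394, 0.2119, 0.2055]
eef_rot: [0.104, 0.698, -0.104, 0.7]
force: [-0.3, -0.1, -0.0]
width: 0.0468
15.1667 [0.63927747 0.21189357 0.20515522] [ 0.10425691  0.6986794  -0.10379655  0.70014561] 0.04701533953915091 [-0.86754733  0.46763903 -0.53493267]
```

View pics/w8.png

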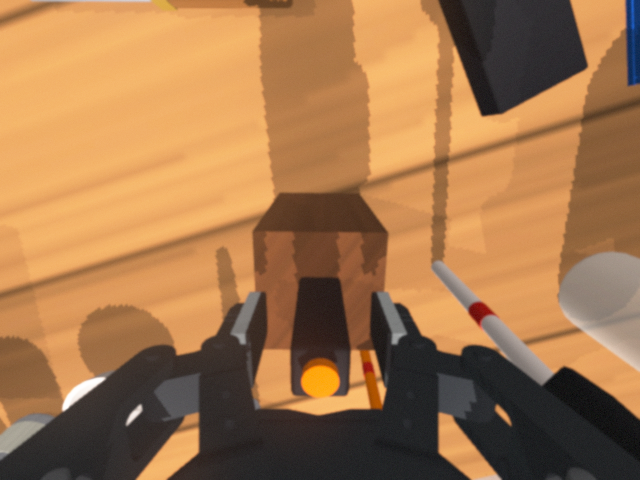

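The handle is centred at x = 320 between the pads. I close on it.

```bash
python3 -m inch '{"linear":[[0,0,0],[0,0,0],[0,0,0],[0,0,0],[0,0,0]],"rotation":[[0,0,0],[0,0,0],[0,0,0],[0,0,0],[0,0,0]],"gripper":[-0.3,-1,-1,-1,-1]}' 60; python3 -m inch '{"linear":[[0,0,0],[0,0,0.005],[0,0,0.01],[0,0,0.015],[0,0,0.02]],"rotation":[[0,0,0],[0,0,0],[0,0,0],[0,0,0],[0,0,0]],"gripper":[-1,-1,-1,-1,-1]}' 60; python3 - <<'E'
from h import *
s=status.get_state(); print(s["t"],s["position"],s["eef_rot"],s["width"],s["force"])
E
```

```text
t: 15.58
position: [0.6391, 0.2119, 0.2043]
eef_rot: [0.104, 0.699, -0.104, 0.7]
force: [-0.9, -0.0, 3.2]
width: 0.0193
t: 16.0
position: [0.6389, 0.2118, 0.2339]
eef_rot: [0.104, 0.7, -0.104, 0.699]
force: [1.0, 0.5, -1.1]
width: 0.0194
16.0 [0.63886928 0.21178139 0.23390879] [ 0.10385893  0.69996015 -0.10418113  0.69886723] 0.01944595101002683 [ 0.99355865  0.4863787  -1.10985262]
```

```bash
python3 -m inch '{"linear":[[0,0,0.04],[0,0,0.05],[0,0,0.05],[0,0,0.05],[0,0,0.045]],"rotation":[[0,0,0],[0,0,0],[0,0,0],[0,0,0],[0,0,0]],"gripper":[-1,-1,-1,-1,-1]}' 60; python3 -m inch '{"linear":[[0,0,0],[0,0,0],[0,0,0],[0,0,0],[0,0,0]],"rotation":[[0,0,0],[0,0,0],[0,0,0],[0,0,0],[0,0,0]],"gripper":[-1,-1,-1,-1,-1]}' 60; python3 - <<'E'
from h import *
d=get("scene"); np.savez("scene9.npz",**d); crop(d,260,120,460,320,3,"pics/s9.png")
d=get("top"); np.savez("top9.npz",**d); crop(d,330,150,460,280,5,"pics/t9.png")
d=get("wrist"); cv2.imwrite("pics/w9.png",d["frame"])
s=status.get_state(); print(s["t"],s["position"],s["eef_rot"],s["width"],s["force"])
E
```

```text
t: 16.42
position: [0.6386, 0.2118, 0.3777]
eef_rot: [0.104, 0.699, -0.104, 0.7]
force: [0.7, 0.0, -0.4]
width: 0.0197
t: 16.83
position: [0.639, 0.2118, 0.3734]
eef_rot: [0.104, 0.7, -0.104, 0.698]
force: [-0.4, -0.2, -1.5]
width: 0.0193
16.9833 [0.63905233 0.2118252  0.37417732] [ 0.10388944  0.69984135 -0.10414137  0.69898758] 0.019403415867913738 [-0.572976    1.26483871 -0.39702361]
```

View pics/s9.png

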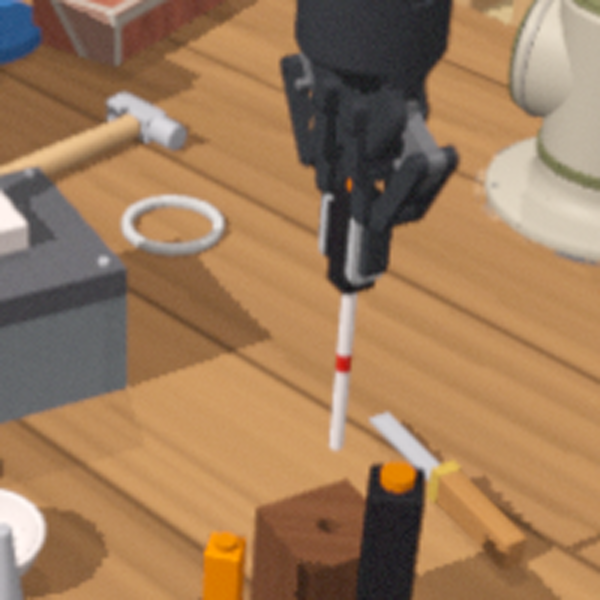

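View pics/t9.png

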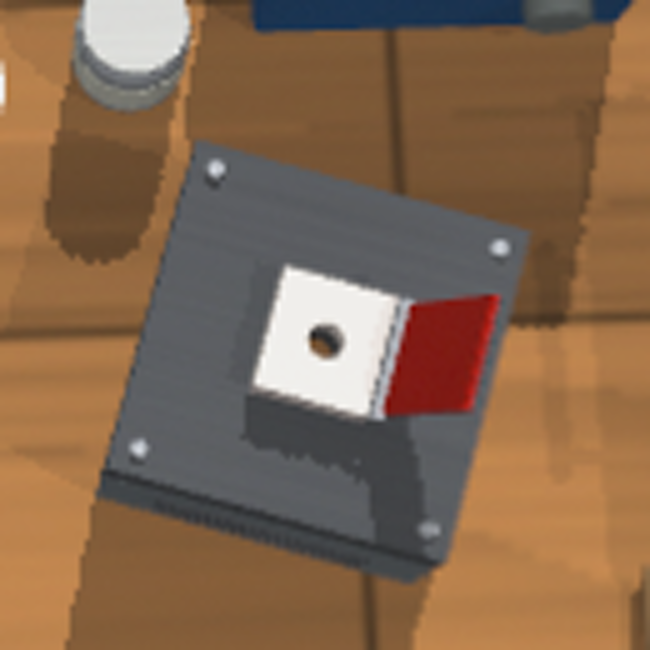

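View pics/w9.png

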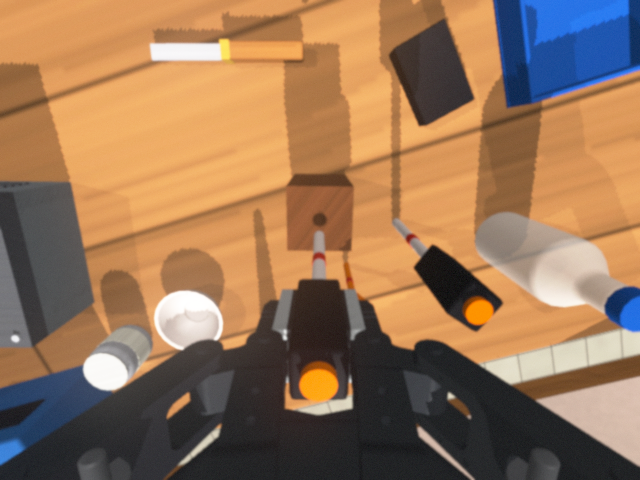

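The probe is held with its rod hanging straight; in the wrist view cap and tip are both at x ≈ 319. The bore mouth is at (326,341) in the top crop. I check uprightness and the port position.

```bash
python3 - <<'E'
from h import *
from scipy.spatial.transform import Rotation as Ro
d=load("top9.npz"); s=load("scene9.npz"); w=get("wrist"); np.savez("w9.npz",**w)
k=lambda pts,x0,y0,f:[((a+.5)/f-.5+x0,(b+.5)/f-.5+y0) for a,b in pts]
st=status.get_state(); p=np.array(st["position"]); R=Ro.from_quat(st["eef_rot"]).as_matrix(); print(R.round(4))
ax=R[:,0]; tip=p+ax*.1943; band=p+ax*.1343; hb=p+ax*.0843
print("FK tip",tip)
crop(w,280,200,360,300,7,"pics/w9c.png"); crop(s,350,210,400,280,8,"pics/s9c.png")
print("wrist exp",proj(w,[tip,band,hb]).round(1)); e=proj(s,[tip,band,hb]); print("scene exp",e.round(1), "crop8",((e-[350,210])*8).round(0),"w crop7",((proj(w,[tip,band,hb])-[280,200])*7).round(0))
P=at_z(d,k([(326,341)],330,150,5),.130); print("port top",P)
Q=at_z(d,k([(288,265),(404,298),(372,418),(252,388)],330,150,5),.130); print(Q.round(4))
Ps=at_z(s,[(190+154/2.5,100+230/2.5)],.130); print("port scene(rough)",Ps)
crop(s,190,150,280,240,8,"pics/s9k.png")
E
```

```text
[[-8.000e-04  2.910e-01  9.567e-01]
 [-1.000e-04  9.567e-01 -2.910e-01]
 [-1.000e+00 -4.000e-04 -7.000e-04]]
FK tip [0.63887966 0.21181027 0.18010494]
wrist exp [[319.2 235.8]
 [319.4 261.4]
 [319.7 296.1]]
scene exp [[371.4 267.2]
 [374.  238.8]
 [376.3 213.4]] crop8 [[171. 458.]
 [192. 230.]
 [210.  28.]] w crop7 [[274. 251.]
 [276. 430.]
 [278. 672.]]
port top [[ 0.58037358 -0.19262276  0.13      ]]
[[ 0.6181 -0.1762  0.13  ]
 [ 0.6003 -0.2313  0.13  ]
 [ 0.5424 -0.2127  0.13  ]
 [ 0.5586 -0.1561  0.13  ]]
port scene(rough) [[ 0.58398113 -0.18907284  0.13      ]]
```

View pics/w9c.png

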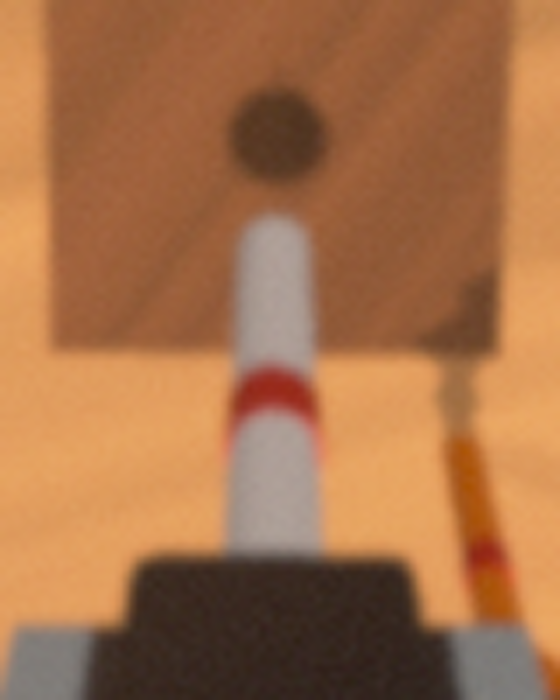

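View pics/s9c.png

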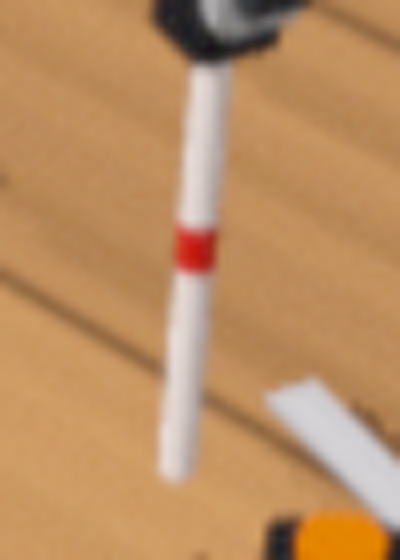

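View pics/s9k.png

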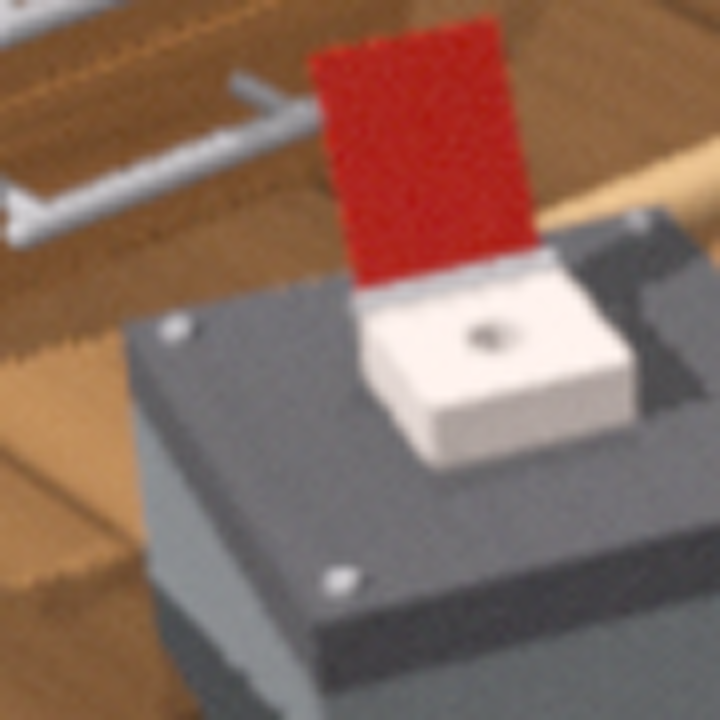

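```bash
python3 - <<'E'
from h import *
d=load("top9.npz"); s=load("scene9.npz"); w=load("w9.npz")
k=lambda pts,x0,y0,f:[((a+.5)/f-.5+x0,(b+.5)/f-.5+y0) for a,b in pts]
print("stand hole wrist",at_z(w,k([(278,135)],280,200,7),.12))
# stand hole other cams
print("hole scene",at_z(s,k([(327,525)],260,120,3),.12))
crop(d,200,170,260,230,8,"pics/t9s.png")
u=np.array(k([(492,338)],190,150,8)[0]); print("port scene raw",at_z(s,[u],.13),"bias-corr",at_z(s,[u-[.5,2.1]],.13))
# tip and band visible in top?
st=status.get_state(); 
E
```

```text
stand hole wrist [[0.63878154 0.21210895 0.12      ]]
hole scene [[0.64129645 0.21328526 0.12      ]]
port scene raw [[ 0.58435742 -0.19052582  0.13      ]] bias-corr [[ 0.57948057 -0.19847857  0.13      ]]
```

View pics/t9s.png

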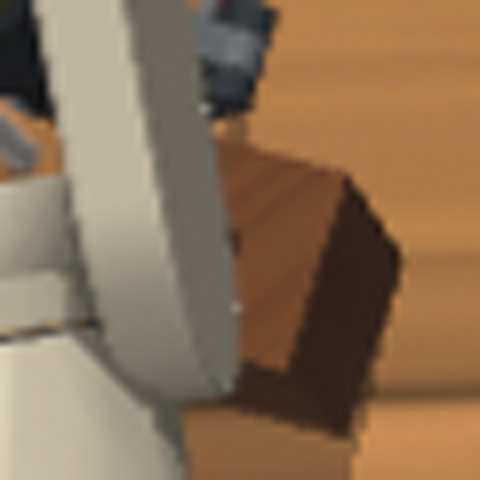

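The wrist camera agrees with the arm's kinematics: it puts the stand hole within 0.5 mm. The rod is upright; the residual is the near-surface radius. The port is near (0.582, −0.192). I go above it, turning −90° so the jaws run along the hinge.

```bash
python3 -m inch '{"linear":[[-0.003,-0.03,0.004],[-0.0065,-0.045,0.004],[-0.0065,-0.045,0.004],[-0.0065,-0.045,0],[-0.0065,-0.045,0]],"rotation":[[0,0,-0.0667],[0,0,-0.0667],[0,0,-0.0667],[0,0,-0.0667],[0,0,-0.0667]],"gripper":[-1,-1,-1,-1,-1]}' 60; python3 -m inch '{"linear":[[-0.0065,-0.048,0],[-0.0065,-0.048,0],[-0.0065,-0.048,0],[-0.0065,-0.048,0],[-0.0065,-0.048,0]],"rotation":[[0,0,-0.0667],[0,0,-0.0667],[0,0,-0.0667],[0,0,-0.0667],[0,0,-0.0667]],"gripper":[-1,-1,-1,-1,-1]}' 60;  python3 -m inch '{"linear":[[-0.0065,-0.048,0],[-0.0065,-0.045,0],[-0.0065,-0.042,0],[-0.0065,-0.04,0],[-0.0065,-0.03,0]],"rotation":[[0,0,-0.0667],[0,0,-0.0667],[0,0,-0.0667],[0,0,-0.0667],[0,0,-0.0667]],"gripper":[-1,-1,-1,-1,-1]}' 60
```

```text
t: 17.45
position: [0.6213, 0.0847, 0.3821]
eef_rot: [0.283, 0.648, -0.283, 0.648]
force: [0.7, -0.6, -1.2]
width: 0.0192
t: 17.87
position: [0.6017, -0.0595, 0.382]
eef_rot: [0.441, 0.552, -0.441, 0.552]
force: [0.8, -1.1, -1.4]
width: 0.0192
t: 18.28
position: [0.5822, -0.1831, 0.3818]
eef_rot: [-0.569, -0.419, 0.57, -0.419]
force: [0.4, 0.1, -0.3]
width: 0.0195
```

```bash
python3 -m inch '{"linear":[[0,-0.01,-0.006],[0,-0.004,-0.006],[0,0,0],[0,0,0],[0,0,0]],"rotation":[[0,0,0],[0,0,0],[0,0,0],[0,0,0],[0,0,0]],"gripper":[-1,-1,-1,-1,-1]}' 60; python3 -m inch '{"linear":[[0,0,0],[0,0,0],[0,0,0],[0,0,0],[0,0,0]],"rotation":[[0,0,0],[0,0,0],[0,0,0],[0,0,0],[0,0,0]],"gripper":[-1,-1,-1,-1,-1]}' 60; python3 - <<'E'
from h import *
from scipy.spatial.transform import Rotation as Ro
s=get("scene"); crop(s,210,110,310,210,6,"pics/s10.png"); np.savez("scene10.npz",**s)
w=get("wrist"); crop(w,260,180,380,300,6,"pics/w10.png"); np.savez("w10.npz",**w)
st=status.get_state(); print(st["t"],st["position"],st["force"],st["width"]); print(Ro.from_quat(st["eef_rot"]).as_matrix().round(4))
E
```

```text
t: 18.7
position: [0.5829, -0.1885, 0.3749]
eef_rot: [0.568, 0.422, -0.568, 0.421]
force: [1.0, 0.4, -0.6]
width: 0.0192
t: 19.12
position: [0.5827, -0.1895, 0.3749]
eef_rot: [0.568, 0.421, -0.568, 0.421]
force: [-0.6, -0.7, -0.4]
width: 0.0192
19.2167 [ 0.58264089 -0.18957134  0.37485177] [ 0.28645844  0.25412975 -1.09142432] 0.01913564482670397
[[-0.      0.9565 -0.2917]
 [-0.     -0.2917 -0.9565]
 [-1.     -0.      0.    ]]
```

View pics/s10.png

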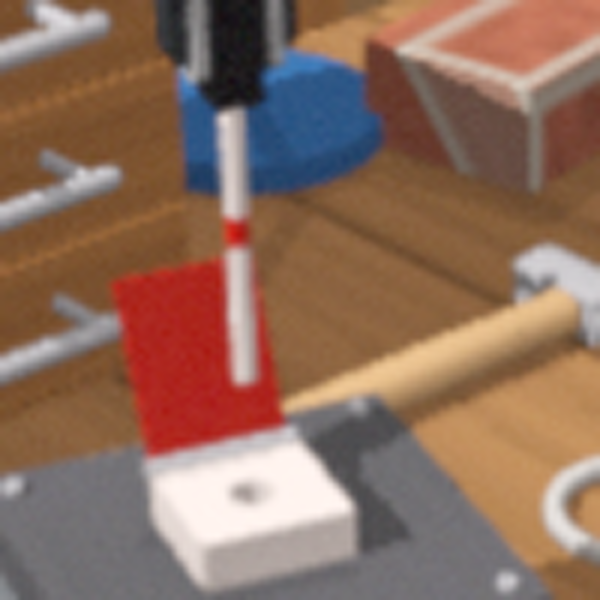

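View pics/w10.png

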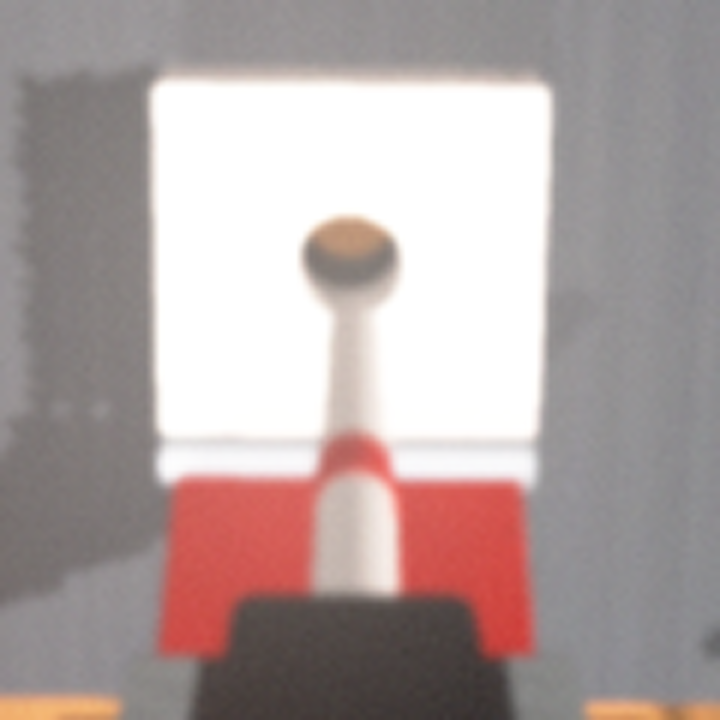

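The wrist crop shows the bore circle spanning x 303–401 with its top at 215, so its centre is about (352,263). I compute the port position from it.

```bash
python3 - <<'E'
from h import *
from scipy.spatial.transform import Rotation as Ro
w=load("w10.npz"); s=load("scene10.npz")
k=lambda pts,x0,y0,f:[((a+.5)/f-.5+x0,(b+.5)/f-.5+y0) for a,b in pts]
P=at_z(w,k([(352,263)],260,180,6),.130); E=at_z(w,k([(303,262),(401,262),(352,215)],260,180,6),.13)
print("port wrist",P, "diam",np.linalg.norm(E[0]-E[1]),"top r",np.linalg.norm(E[2]-P[0]))
Q=at_z(w,k([(152,82),(551,84),(540,438),(160,438)],260,180,6),.13); print(Q.round(4),[np.linalg.norm(Q[i]-Q[(i+1)%4]).round(4) for i in range(4)],"ctr",Q.mean(0))
st=status.get_state(); p=np.array(st["position"])
# project circle of bore for check
th=np.linspace(0,2*np.pi,40)
for c in (P[0],):
    u=proj(w,np.c_[c[0]+.009*np.cos(th),c[1]+.009*np.sin(th),.13+0*th]); uc=(u-[260,180])*6; print("proj bbox crop",uc.min(0),uc.max(0))
tip=[p[0],p[1],p[2]-.1943]; band=[p[0],p[1],p[2]-.1343]
e=(proj(s,[tip,band,[P[0,0],P[0,1],.13]])-[210,110])*6; print("scene exp crop tip band port",e.round(0))
E
```

```text
port wrist [[ 0.58142613 -0.19243907  0.13      ]] diam 0.015455052485408462 top r 0.0077252739233107486
[[ 0.5604 -0.1561  0.13  ]
 [ 0.6189 -0.1743  0.13  ]
 [ 0.602  -0.2292  0.13  ]
 [ 0.5432 -0.2112  0.13  ]] [np.float64(0.0613), np.float64(0.0574), np.float64(0.0615), np.float64(0.0577)] ctr [ 0.58113475 -0.19271236  0.13      ]
proj bbox crop [292.54976656 204.5200164 ] [406.52938643 315.45913945]
scene exp crop tip band port [[245. 371.]
 [236. 223.]
 [249. 486.]]
```

The port is at about (0.5815, −0.1924), with the camera estimates agreeing to about 1 mm. I shift onto its axis and descend to about 10 mm above the mouth.

```bash
python3 -m inch '{"linear":[[-0.0017,-0.0046,-0.01],[0,0,-0.02],[0,0,-0.02],[0,0,-0.012],[0,0,-0.005]],"rotation":[[0,0,0],[0,0,0],[0,0,0],[0,0,0],[0,0,0]],"gripper":[-1,-1,-1,-1,-1]}' 60; python3 -m inch '{"linear":[[0,0,0],[0,0,0],[0,0,0],[0,0,0],[0,0,0]],"rotation":[[0,0,0],[0,0,0],[0,0,0],[0,0,0],[0,0,0]],"gripper":[-1,-1,-1,-1,-1]}' 60; python3 - <<'E'
from h import *
from scipy.spatial.transform import Rotation as Ro
s=get("scene"); crop(s,220,130,290,220,8,"pics/s11.png"); np.savez("scene11.npz",**s)
w=get("wrist"); crop(w,260,180,380,300,6,"pics/w11.png"); np.savez("w11.npz",**w)
t=get("top"); crop(t,370,190,420,240,10,"pics/t11.png"); np.savez("t11.npz",**t)
st=status.get_state(); p=np.array(st["position"]); print(st["t"],p,st["force"],st["width"])
c=[.5815,-.1924,.13]
e=(proj(s,[[p[0],p[1],p[2]-.1943],[p[0],p[1],p[2]-.1343],c])-[220,130])*8; print("scene crop tip band port",e.round(0))
e=(proj(w,[[p[0],p[1],p[2]-.1943],[p[0],p[1],p[2]-.1343],c])-[260,180])*6; print("wrist crop tip band port",e.round(0))
E
```

```text
t: 19.63
position: [0.5814, -0.1924, 0.3331]
eef_rot: [-0.568, -0.422, 0.569, -0.42]
force: [-0.1, -0.5, -1.1]
width: 0.0194
t: 20.05
position: [0.5817, -0.1924, 0.3351]
eef_rot: [0.568, 0.421, -0.568, 0.421]
force: [-0.6, 0.8, -1.1]
width: 0.019
20.2 [ 0.58164986 -0.19230854  0.33482159] [ 0.0919292   0.00299506 -1.33102677] 0.019294675864181772
scene crop tip band port [[250. 456.]
 [239. 265.]
 [252. 488.]]
wrist crop tip band port [[351. 327.]
 [351. 479.]
 [350. 307.]]
```

View pics/s11.png

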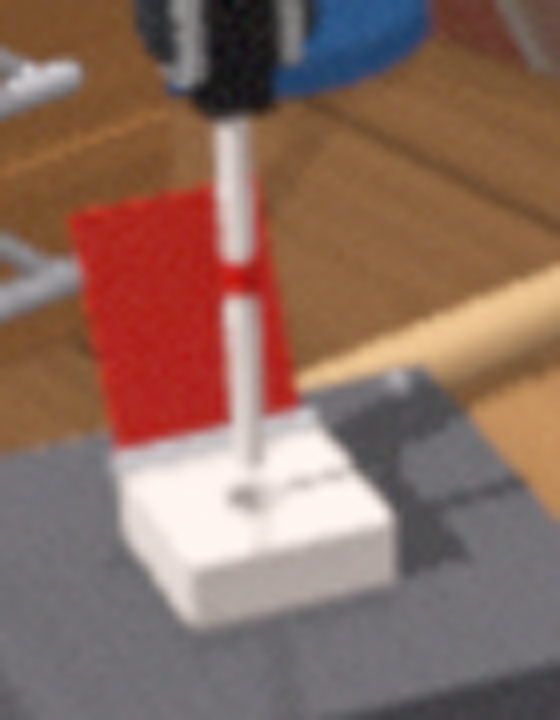

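View pics/w11.png

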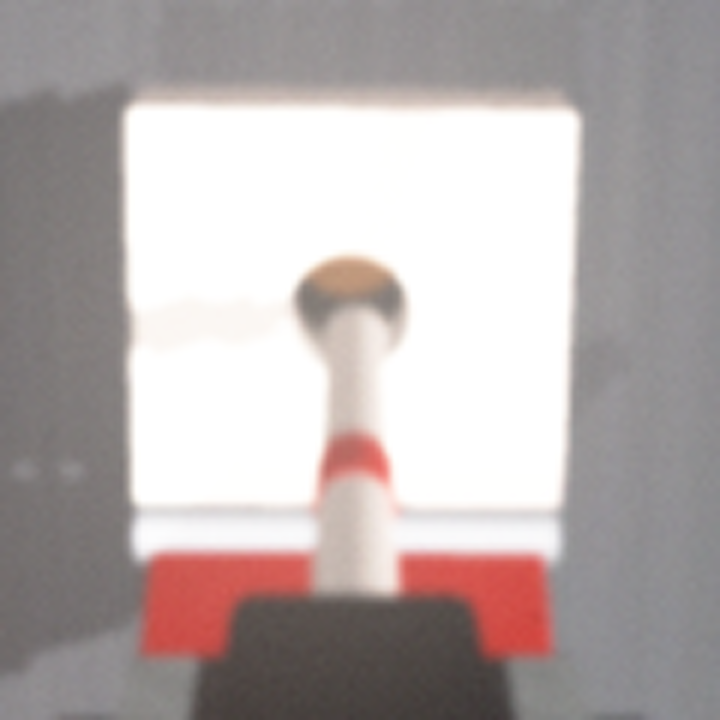

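View pics/t11.png

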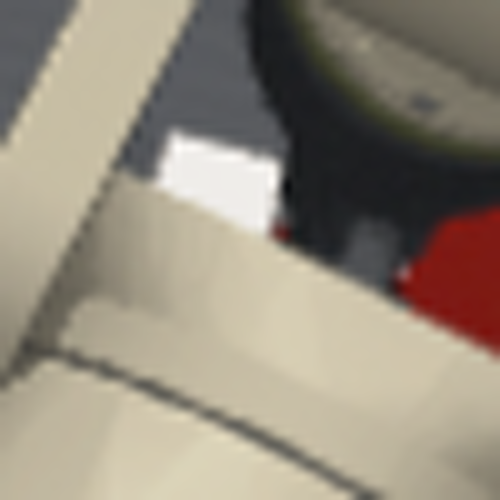

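The wrist view shows the bore centred at crop (352,310) against a predicted (350,307), and the rod at x ≈ 354, so it is centred to about 0.5 mm. I lower it slowly.

```bash
python3 -m inch '{"linear":[[0,0,-0.01],[0,0,-0.01],[0,0,-0.01],[0,0,-0.01],[0,0,-0.01]],"rotation":[[0,0,0],[0,0,0],[0,0,0],[0,0,0],[0,0,0]],"gripper":[-1,-1,-1,-1,-1]}' 60; python3 - <<'E'
from h import *
w=get("wrist"); crop(w,260,180,380,300,6,"pics/w12.png")
st=status.get_state(); print(st["t"],st["position"],st["force"],st["torque"])
E
```

```text
t: 20.62
position: [0.5816, -0.1923, 0.3037]
eef_rot: [-0.568, -0.421, 0.568, -0.421]
force: [0.2, -0.9, -1.2]
width: 0.0197
20.6667 [ 0.58134734 -0.19220178  0.30249424] [ 0.2574569   0.59202412 -2.29761943] [ 0.01302176 -0.027544   -0.02238269]
```

View pics/w12.png

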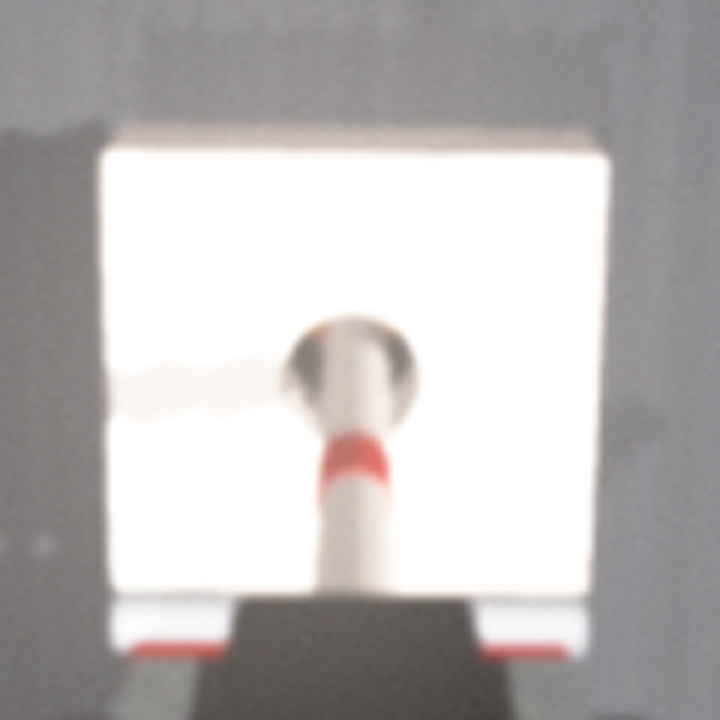

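```bash
python3 -m inch '{"linear":[[-0.0006,0.0002,-0.01],[0,0,-0.015],[0,0,-0.015],[0,0,-0.015],[0,0,-0.008]],"rotation":[[0,0,0],[0,0,0],[0,0,0],[0,0,0],[0,0,0]],"gripper":[-1,-1,-1,-1,-1]}' 60; python3 -m inch '{"linear":[[0,0,0],[0,0,0],[0,0,0],[0,0,0],[0,0,0]],"rotation":[[0,0,0],[0,0,0],[0,0,0],[0,0,0],[0,0,0]],"gripper":[-1,-1,-1,-1,-1]}' 60; python3 - <<'E'
from h import *
st=status.get_state(); print(st["t"],st["position"],st["force"],st["torque"])
E
```

```text
t: 21.08
position: [0.581, -0.1921, 0.2651]
eef_rot: [-0.568, -0.421, 0.569, -0.42]
force: [0.2, 0.3, -0.9]
width: 0.0188
t: 21.5
position: [0.5814, -0.1923, 0.2673]
eef_rot: [0.568, 0.421, -0.568, 0.421]
force: [0.4, -0.3, -0.1]
width: 0.0195
21.5 [ 0.58135557 -0.19225495  0.26726071] [ 0.43139902 -0.33524957 -0.14571422] [-0.01738348  0.01018532  0.04937242]
```

```bash
python3 -m inch '{"linear":[[0,0,-0.0025],[0,0,-0.0025],[0,0,0],[0,0,0],[0,0,0]],"rotation":[[0,0,0],[0,0,0],[0,0,0],[0,0,0],[0,0,0]],"gripper":[-1,-1,-1,-1,-1]}' 60; python3 -m inch '{"linear":[[0,0,0],[0,0,0],[0,0,0],[0,0,0],[0,0,0]],"rotation":[[0,0,0],[0,0,0],[0,0,0],[0,0,0],[0,0,0]],"gripper":[-1,-1,-1,-1,-1]}' 60; python3 - <<'E'
from h import *
from scipy.spatial.transform import Rotation as Ro
s=get("scene"); crop(s,225,160,285,220,12,"pics/s13.png"); np.savez("scene13.npz",**s)
w=get("wrist"); crop(w,270,210,370,300,7,"pics/w13.png"); np.savez("w13.npz",**w)
st=status.get_state(); p=np.array(st["position"]); print(st["t"],p,st["force"],st["width"]); print(Ro.from_quat(st["eef_rot"]).as_matrix().round(4)[:,0])
# band top/bottom near-surface points, wrist: near side direction = ey kiln (camera side)
ey=np.array([.2917,.9565,0]); a=p-[0,0,.1343]
e=(proj(w,[a+[0,0,.006]+.004*ey,a-[0,0,.006]+.004*ey,a])-[270,210])*7; print("wrist band top/bot near, centre",e.round(0))
E
```

```text
t: 21.92
position: [0.5813, -0.1922, 0.2638]
eef_rot: [-0.568, -0.421, 0.568, -0.421]
force: [-0.4, 0.6, -0.6]
width: 0.0191
t: 22.33
position: [0.5813, -0.1922, 0.2639]
eef_rot: [0.568, 0.421, -0.568, 0.421]
force: [0.3, -0.1, -0.3]
width: 0.0194
22.4333 [ 0.58127083 -0.19221296  0.26384702] [-0.39783186 -0.53925717 -0.9591517 ] 0.019244475221489164
[ 0.  0. -1.]
wrist band top/bot near, centre [[341. 330.]
 [341. 287.]
 [341. 349.]]
```

View pics/s13.png

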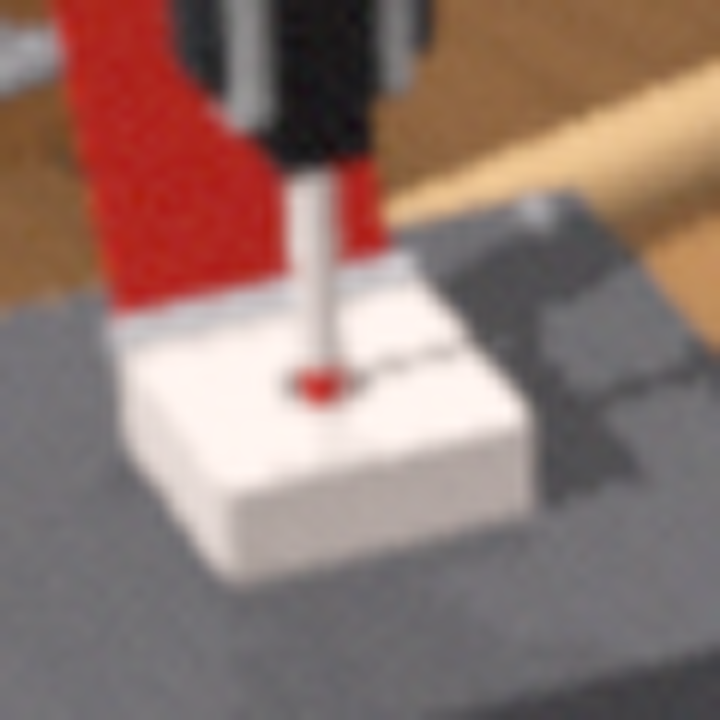

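View pics/w13.png

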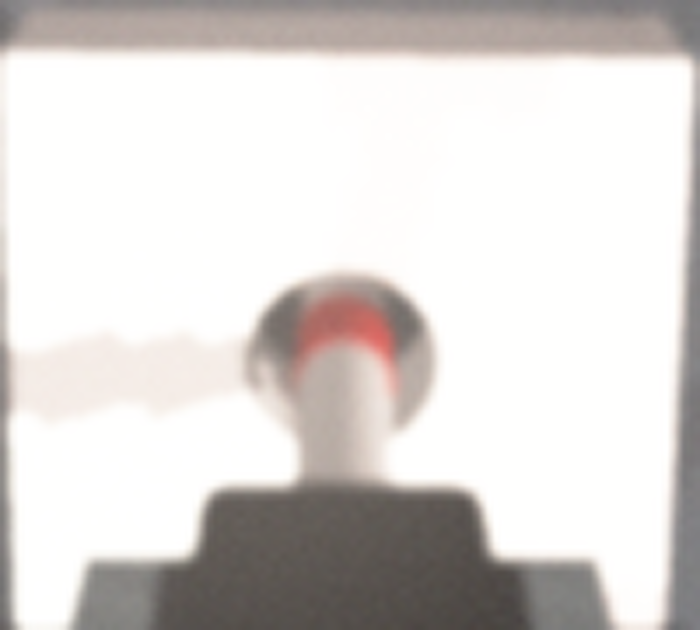

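The band sits at the mouth. The bore is centred at about (341,364) in the wrist crop and the rod at about (346,357). I fit the probe's vertical and lateral residual.

```bash
python3 - <<'E'
from h import *
from scipy.optimize import least_squares
w=load("w13.npz"); s=load("scene13.npz"); st=status.get_state(); p=np.array(st["position"])
ey=np.array([.2917,.9565,0]); ex=np.array([.9565,-.2917,0]); a=p-[0,0,.1343]
f=w["frame"].astype(int); red=f[...,2]-(f[...,1]+f[...,0])/2
u0=int(round(270+346/7))
print("col",u0,[(v,int(red[v,u0-1:u0+2].mean()),int(f[v,u0-1:u0+2].sum(1).mean()/3)) for v in range(246,286)])
for nm,q in (("band top",a+[0,0,.006]+.004*ey),("band bot",a-[0,0,.006]+.004*ey),("handle bot",a+[0,0,.05]+.01*ey),("rim near(+ey)",np.array([.5813,-.1922,.13])+.009*ey)):
    u=proj(w,[q])[0]; uz=proj(w,[q+[0,0,.001]])[0]-u; uy=proj(w,[q+.001*ey])[0]-u; print(nm,u.round(2),"per mm z",uz.round(2),"per mm ey",uy.round(2))
    u=proj(s,[q])[0]; print("   scene",u.round(2),((u-[225,160])*12).round(0))
r=f.copy()
fs=s["frame"].astype(int); rs=fs[...,2]-(fs[...,1]+fs[...,0])/2
print("scene col 251:",[(v,int(rs[v,250:253].mean())) for v in range(180,200)])
E
```

```text
col 319 [(246, 1, 253), (247, 4, 250), (248, 11, 236), (249, 19, 199), (250, 18, 169), (251, 29, 155), (252, 48, 141), (253, 64, 131), (254, 73, 127), (255, 76, 127), (256, 78, 129), (257, 79, 138), (258, 67, 156), (259, 44, 174), (260, 25, 184), (261, 18, 185), (262, 16, 185), (263, 17, 185), (264, 17, 185), (265, 17, 185), (266, 17, 185), (267, 16, 185), (268, 17, 185), (269, 16, 185), (270, 16, 184), (271, 16, 184), (272, 16, 184), (273, 16, 183), (274, 16, 183), (275, 17, 182), (276, 16, 180), (277, 16, 173), (278, 14, 154), (279, 11, 124), (280, 8, 102), (281, 8, 94), (282, 8, 92), (283, 8, 93), (284, 8, 91), (285, 8, 90)]
band top [318.71 257.09] per mm z [0.   0.54] per mm ey [ 0.   -1.54]
   scene [252.21 189.74] [327. 357.]
band bot [318.7  250.96] per mm z [0.   0.49] per mm ey [ 0.   -1.47]
   scene [252.48 194.35] [330. 412.]
handle bot [318.8  275.41] per mm z [0.   0.79] per mm ey [ 0.   -1.91]
   scene [252.22 173.62] [327. 163.]
rim near(+ey) [318.75 246.58] per mm z [0.   0.48] per mm ey [ 0.   -1.52]
   scene [253.15 192.92] [338. 395.]
scene col 251: [(180, 20), (181, 21), (182, 18), (183, 15), (184, 12), (185, 13), (186, 14), (187, 13), (188, 14), (189, 16), (190, 42), (191, 96), (192, 118), (193, 69), (194, 25), (195, 15), (196, 14), (197, 14), (198, 14), (199, 13)]
```

The fit puts the band within about 0.5 mm of the mouth in the scene view. The rod is centred on the block (346 against 346.5) with no contact force. The cover stays back and the arm is still, so I hand in.

```bash
python3 - <<'E'
from h import *
from station import order
s=get("scene"); cv2.imwrite("pics/final.png",s["frame"])
st=status.get_state(); print(st["t"],st["position"],st["force"],st["width"],np.abs(st["qvel"]).max())
print(order.finish_job())
E
```

```text
22.4833 [ 0.58127727 -0.19221402  0.26383862] [-0.01149619 -0.14862761 -1.00230108] 0.01918718202475191 0.0017339363785132797
the job is handed in; nothing more can be done
None
```

View pics/final.png

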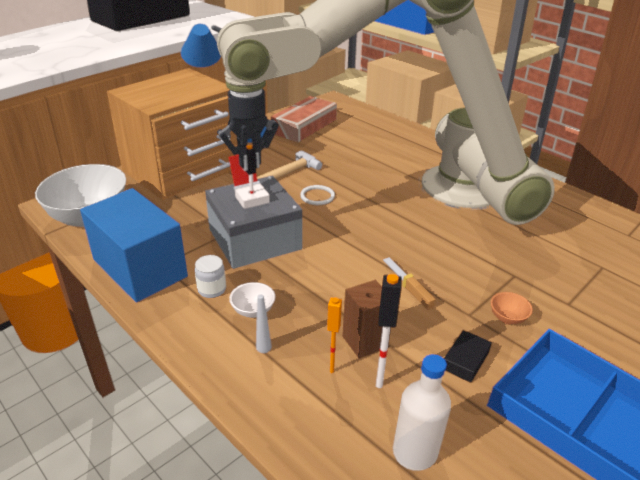

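I handed the job in at 22.5 s, within the 72 s allowed. The cover is open, the blade tool is back on the bench, and the probe is held in the port.

- **Cover:** I levered it up with the blade and tipped it back to about 114°, estimated from the top view. It has stayed there.
- **Blade tool:** I lowered it to bench contact, which showed as a small force change, before letting go. It lies flat where it started.
- **Probe:** I took the small black probe from the stand and lowered it upright through the port. The gripper is closed on it at 19 mm, and the joints are still.
- **Contact:** only about 1 N showed on the wrist (the probe's own weight), so there was no sign of the probe or fingers touching the kiln.
- **Other things:** in the last picture everything else looks where it was.

**Checks that disagreed:**
- **Band height:** arm position and the scene camera put the band within about 0.5 mm of the mouth. The wrist camera fit suggested it could be 1–3 mm higher, so I relied on the other two.
- **Centring:** measured against the port block the rod is centred. Measured against the visible bore edge it sits about 0.5 mm off to the side, so I left it.

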